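# Log the rubbing spot of the inspection turntable

### The job

The inspection turntable rubs somewhere. Move every brass fitting from it into the grey tray, then turn the disc slowly by its knob, feel where the drag rises and stop the disc in the middle of that rubbing stretch. Only there, squeeze the scanner's trigger fully home for a moment to log the place and let it go; last, turn the disc about half a turn on so that it is left at rest, clear of the rubbing spot. Do not disturb the flux jar or the tape roll.

Things in the scene. Friction and masses are not known exactly. Their poses are not given: they have to be found in the camera images.
- table_axis (a point): Turntable fixed to the worktop: aluminium disc 190 mm across, black degree marks on its rim, on a grey round base. This point is the centre of the disc's upper face, 42 mm above the worktop, on its upright axis. Mind the magnifier lamp beyond: it stands left of and beyond the turntable, its head 0.28 m up over about x 0.64 to 0.82, y -0.15 to 0.11, its foot over x 0.58 to 0.81, y 0.02 to 0.29.
- knob_grip (a point): Crank knob of the turntable: upright black cylinder 14 mm in diameter and 31 mm high standing on the disc, 80 mm from its axis, to be taken from above; it spins freely on its own spindle, so a hand that holds it can go round in a circle without turning. This point is on its axis, 14 mm below its top and 61 mm above the worktop.
- disc (a joint): Angle of the disc, rad, anticlockwise from above; no end stops, counts past full turns; its zero says nothing of the rubbing place, which is unseen, new each start and not where the disc starts. Drag at the knob is under 1 N, but over one stretch 0.5 rad long it rises to about 6 to 12 N (most on entering, least on leaving). The disc stays where it is left, on that stretch too.
- scanner_grip (a point): Pistol scanner fixed upside down in a cradle, grip up, 113 mm high, looking along its x axis. The black grip is 26 mm deep (x), 24 mm wide, 42 to 113 mm high. This point is in it, 85 mm up, 18 mm in front of its back, half-way from there to the squeezed trigger's face. Squeeze from above, a finger behind the grip and one before the trigger, closing along x.
- trigger_face (a point): Middle of the trigger's finger face, 28 mm in front of scanner_grip and 85 mm up when released, 39 mm above the trigger's level hinge. The trigger is a grey blade 18 mm wide, 46 to 100 mm high, hinged at its lower end in front of the grip; its x axis points away from the grip.
- trigger (a joint): Angle of the trigger, rad: 0 released, 0.30 squeezed home against its stop. A spring returns it; at this face it takes about 7 N to hold it home. Home, the face is about 12 mm nearer the grip, so that grip and trigger together measure about 35 mm instead of 47 mm.
- tray_in (a point): Shallow open grey parts tray, loose, 100 x 100 mm outside, walls 4 mm thick and 22 mm high; this point is the centre of its inner floor, about 4 mm above the worktop; x and y run along its walls.
- flux_jar_mid (a point): Small white flux jar, 46 mm across and 29 mm high, a bystander beyond the turntable; its centre.
- tape_roll_mid (a point): Roll of black tape, 55 mm across and 19 mm high, a bystander left of the scanner; its centre.
- fitting_a_mid (a point): Brass hose fitting, standing upright on the turntable at the start, 17 x 19 mm wide and 28 mm high, 50 g; this point is its centre, half-way up, z along its length. Three or four of these fittings are present.
- fitting_b_mid (a point): Brass hose fitting, standing upright on the turntable at the start, 17 x 19 mm wide and 28 mm high, 50 g; this point is its centre, half-way up, z along its length. Three or four of these fittings are present.
- fitting_c_mid (a point): Brass hose fitting, standing upright on the turntable at the start, 17 x 19 mm wide and 28 mm high, 50 g; this point is its centre, half-way up, z along its length. Three or four of these fittings are present.
- fitting_d_mid (a point): Brass hose fitting, standing upright on the turntable at the start, 17 x 19 mm wide and 28 mm high, 50 g; this point is its centre, half-way up, z along its length. Three or four of these fittings are present.
Mind the look-alikes: they are no part of the job. Leave any green look-alike of the part that bears scanner_grip alone.

How it is judged:
By the outcome, as a careful person would: the job done as asked, in the order asked, and still so for the second after the job is handed in, with the robot touching nothing.
Of fitting_a, fitting_b, fitting_c, fitting_d only 3 to 4 are there at a start; the rules pass over those that are not, and their reading is None.
At some moment in a run one of fitting_a, fitting_b, fitting_c, fitting_d, tray may be knocked a few centimetres aside while the robot is not near it.
Once in a run the grip may slacken for a moment while it holds something.
It also fails if it takes over 210 s, if anything falls off the work surface, if the arm or the gripper's body presses on something with over 40 N, if the wrist force passes 120 N, or if a joint passes its speed limit or range.

### The arm

A 6-joint arm with a two-finger parallel gripper is mounted at the origin on a cart in front of the work surface, level with it; the furniture and walls round the work are solid. World frame = base frame: x ahead of the robot, y to its left, z up, the work surface at z = 0. Lengths are in m, angles in rad, forces in N, time in s.
With the tool pointing down it reaches from about 0.325 to 0.85 m from the base axis. Payload 4.4 kg.
Tool frame: the origin (TCP) lies at the very end of the fingers, on their centre line; the grasp point (between the pads) lies 19 mm behind it; z points along the fingers, y is the line along which they close (so a half turn about z gives the same grasp; the last joint's range is limited). The gripper opens to 94 mm and grips with 3 to 60 N. Pads are 16 mm wide; open, the fingers measure 119 mm over their backs; the gripper's body (75 mm by 177 mm) begins 78 mm behind the grasp point.
Start: joints at [1.185, 0.207, 1.542, -0, 1.393, -0.15], TCP at [0.134, 0.559, 0.205] pointing down, gripper open.
Joint ranges: [-2.73, 2.73], [-0.86, 2.22], [0.23, 2.46], [-1.11, 4.25], [0.08, 2.63], [-2.82, 2.82]. Speed limits (rad/s): [2.79, 2.79, 3.14, 3.14, 3.14, 3.14].

### API

Orientations are given as a 3x3 rotation matrix whose columns are the frame's x, y, z axes.
In Python, from bench import r gives the robot as it stands.
- The arm moves only by the tool arm_command, never from a script. Its argument "targets" is a list of rows, each a list of 7 numbers: the closure, from 0 (fully open) to 1 (shut), then the shift along the tool's x, y, z in m, then the turn, a rotation vector about the tool's x, y, z in degrees. In form: [[gripper, x, y, z, ax, ay, az], ...]. A call has 1 to 20 rows; each row is the pose to reach, as a shift and turn from the pose commanded when the call began, along the tool's axes at that moment; what a row does not reach only later rows make up. A row lasts 1/8 s, in which the tool goes at most 62.5 mm and 10.7 degrees, less where a joint would pass 70% of its speed; a pose out of reach is approached as far as the arm can. A call with a gripper value outside its range is refused whole. The fingers move at their own pace and stop on an object; the grip force is fixed at half the most. Time passes only in rows, so rows that repeat a pose let the fingers close. It gives the time, the measured TCP pose, the force, the opening and the grip force at its end, in the units of the state.
- r.state(): the state, without advancing time (a new reading comes with each control period).
- r.snapshot(name): name is "scene" or "top" or "wrist"; returns the picture (384x512x3 uint8, red, green, blue); there is no depth.
- r.camera_params(name): a dict with "K" (3x3 intrinsics, pixels), "k1" (the pictures are not rectified: a ray, as slopes to the right and down, at radius r is drawn at 1 + k1 r^2 times it, then the intrinsics apply), "rvec" (rotation vector, rad) and "tvec" (3), from world to camera coordinates, as OpenCV has them. Camera axes: x right, y down, z forward; pixel columns grow to the right and rows downward; lengths in m; the calibration is good to about 2 mm. A picture is of the moment at which its call begins: read the wrist's pose just before it. camera_params takes no time and is no camera call; for the wrist camera it gives the pose at the moment of the call.
- r.finish_job(): hands the job in; it is judged then, once.
The state is a dict: "time_s": time; "joints": joint angles; "qd": joint speeds; "effort": joint torques, N m; "ee_pos": TCP position; "tool_rot": TCP orientation; "contact_force": force on the tool from outside, world axes, zero at the start; "ft_torque": the same for the moment, N m; "grip_width": opening from 0.0 (shut) to 1.0 (fully open); "gripper_force": force on a finger pad.
Only numpy, scipy, OpenCV 4.12 (cv2) and the standard library are available. Lean on these libraries where they do the work, as an engineer would, in place of code of your own. Each camera call takes 0.05 s, during which the arm holds its last target. There are 200 camera calls.

## Working session

There is one attempt and no reset: what is moved stays moved. The work goes in short steps, Python scripts to look and compute and a tool call to move; the robot and the scene stay as the last step left them, time stands still between calls to the robot, and variables do not carry over. Pictures are saved under pics/ and viewed, at most 14 in all, crops included, and the job is handed in when it is done.

Besides the shell and the picture viewer there is one more tool, called after "Request:" as name(argument=value, ...) on one line, values as JSON. arm_command: Moves the arm, as the interface text tells. Its arguments: {"type":"object","properties":{"targets":{"type":"array","items":{"type":"array","items":{"type":"number"}}}},"required":["targets"]}

```bash
mkdir -p pics; ls; cat > h.py <<'E'
import numpy as np, cv2
from bench import r
def snap(cam,name):
    s=r.state(); p=r.camera_params(cam); im=r.snapshot(cam)
    cv2.imwrite('pics/'+name+'.png',im[:,:,::-1]); np.save('pics/'+name+'.npy',np.array([p],dtype=object),allow_pickle=True)
    return im,p
def load(name):
    return cv2.imread('pics/'+name+'.png'), np.load('pics/'+name+'.npy',allow_pickle=True)[0]
def ray(p,u,v):
    K=np.array(p['K']);a=np.array([(u-K[0,2])/K[0,0],(v-K[1,2])/K[1,1]])
    b=a.copy()
    for _ in range(20): b=a/(1+p['k1']*(b@b))
    R=cv2.Rodrigues(np.array(p['rvec'],float))[0];t=np.array(p['tvec'],float).ravel()
    return -R.T@t, R.T@np.array([b[0],b[1],1.])
def at(p,u,v,z):
    c,d=ray(p,u,v); return c+d*(z-c[2])/d[2]
def proj(p,X):
    R=cv2.Rodrigues(np.array(p['rvec'],float))[0];t=np.array(p['tvec'],float).ravel();K=np.array(p['K'])
    c=R@np.array(X,float)+t;a=c[:2]/c[2];a=a*(1+p['k1']*(a@a));return np.array([K[0,0]*a[0]+K[0,2],K[1,1]*a[1]+K[1,2]])
def tool(dx):  # world shift -> tool axes
    return np.round(np.array(r.state()['tool_rot']).T@np.array(dx,float),4)
E
python3 - <<'E'
from h import *
a,p=snap('top','t0');b,q=snap('scene','s0')
im=np.vstack([cv2.resize(a,None,fx=1,fy=1)]);
cv2.imwrite('pics/t0b.png',cv2.resize(a,(800,600),interpolation=cv2.INTER_CUBIC)[:,:,::-1])
cv2.imwrite('pics/s0b.png',cv2.resize(b,(800,600),interpolation=cv2.INTER_CUBIC)[:,:,::-1])
print(p,r.state())
E
```

```text
pics
{'K': array([[370.93366774,   0.        , 256.96674523],
       [  0.        , 370.93366774, 189.73025811],
       [  0.        ,   0.        ,   1.        ]]), 'k1': -0.08239873590418625, 'rvec': array([ 2.15154064, -2.16480668,  0.11961182]), 'tvec': array([0.10819776, 0.54786916, 1.18637517])} {'time_s': 0.1, 'joints': array([ 1.18449582e+00,  2.07367513e-01,  1.54275825e+00, -4.00579996e-05,
        1.39346237e+00, -1.50496511e-01]), 'qd': array([-0.00037694, -0.00250818, -0.00158559, -0.00042866, -0.00037925,
       -0.00180514]), 'effort': array([-4.67829377e-04, -3.71859598e+01, -2.82295346e+01,  7.00561074e-02,
        3.10712017e-02, -5.13838665e-05]), 'ee_pos': array([0.13409089, 0.55842936, 0.20441337]), 'tool_rot': array([[-9.72328389e-01,  2.33617190e-01, -7.15300974e-04],
       [ 2.33618140e-01,  9.72326639e-01, -1.86328697e-03],
       [ 2.60210326e-04, -1.97883410e-03, -9.99998008e-01]]), 'contact_force': array([-0.11466133, -0.10137781, -1.11242741]), 'ft_torque': array([ 0.01761992,  0.07669919, -0.02538117]), 'gripper_force': 0.0, 'grip_width': 0.9997328479509341}
```

View pics/t0b.png

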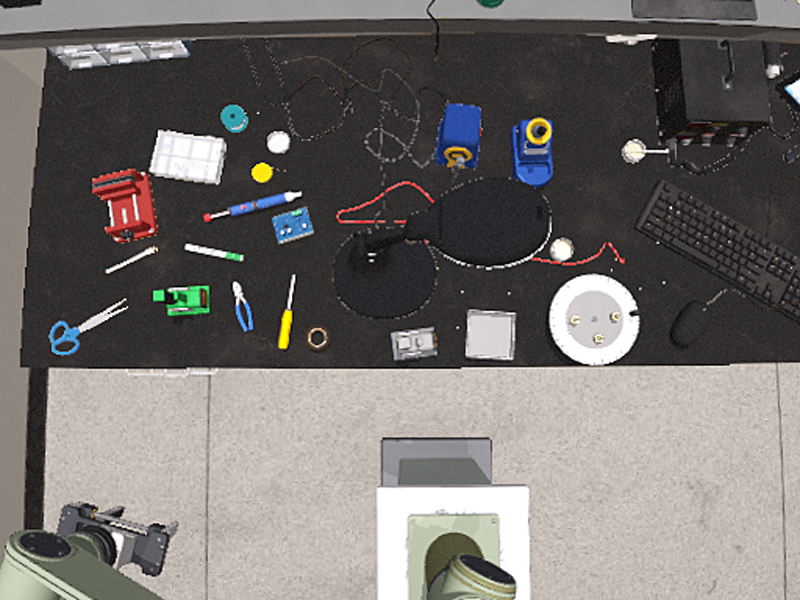

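View pics/s0b.png

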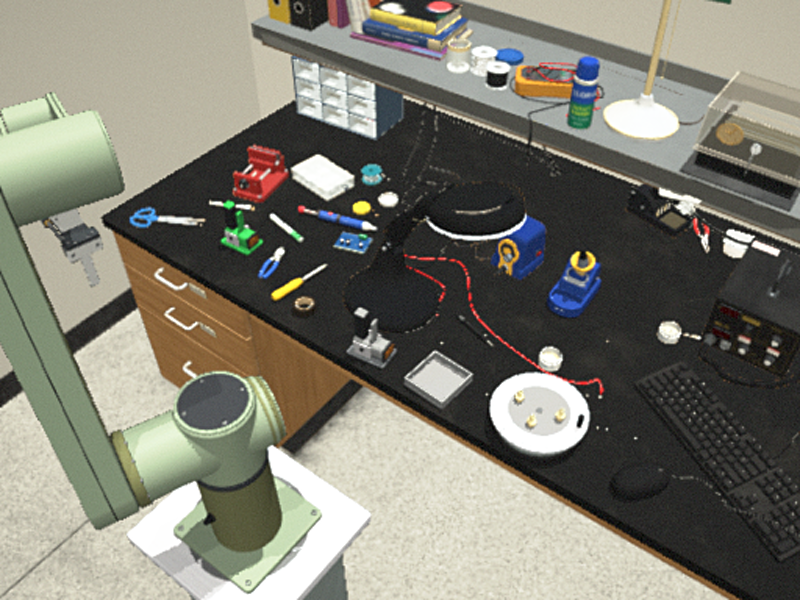

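The top view (800x600 scale) shows the following:
- **Turntable:** centre at (594,318), knob at (633,313).
- **Fittings:** three brass ones at (574,321), (614,317) and (599,338).
- **Tray:** (490,334).
- **Bystanders:** flux jar at (562,249), tape roll at (317,337).
- **Scanner candidates:** grey at (414,343) and green at (183,300). The grey one fits, because the green one is the look-alike to leave alone.

Next I'll compute positions and check a crop.

```bash
python3 - <<'E'
from h import *
im,p=load('t0')
s=512/800
for n,u,v,z in [('axis',594,318,.042),('knob',633,313,.075),('fa',574,321,.07),('fb',614,317,.07),('fc',599,338,.07),('tray',490,334,.02),('scan',414,343,.05),('scangrip',402,343,.113),('jar',562,249,.029),('tape',317,337,.019),('traytl',468,310,.022),('traytr',514,311,.022),('traybl',466,358,.022),('traybr',514,360,.022)]:
    print(n,at(p,u*s,v*s,z).round(3))
a=im[190:240,235:425]; 
c1=cv2.resize(im[195:240,335:425],(800,400),interpolation=cv2.INTER_CUBIC)
sc,_=load('s0'); c2=cv2.resize(sc[190:260,210:290],(400,350),interpolation=cv2.INTER_CUBIC);c3=cv2.resize(im[200:235,240:285],(400,311),interpolation=cv2.INTER_CUBIC)
o=np.zeros((600,800,3),np.uint8);o[:250]=cv2.resize(im[170:240,290:425],(800,250),interpolation=cv2.INTER_CUBIC)[:250];o[250:600,:400]=c2;o[250:561,400:]=c3
cv2.imwrite('pics/c0.png',o)
E
```

```text
axis [ 0.499 -0.298  0.042]
knob [ 0.506 -0.368  0.075]
fa [ 0.491 -0.247  0.07 ]
fb [ 0.499 -0.33   0.07 ]
fc [ 0.456 -0.297  0.07 ]
tray [ 0.469 -0.081  0.02 ]
scan [0.45 0.08 0.05]
scangrip [0.448 0.104 0.113]
jar [ 0.649 -0.239  0.029]
tape [0.465 0.284 0.019]
traytl [ 0.52  -0.036  0.022]
traytr [ 0.517 -0.133  0.022]
traybl [ 0.419 -0.03   0.022]
traybr [ 0.414 -0.131  0.022]
```

View pics/c0.png

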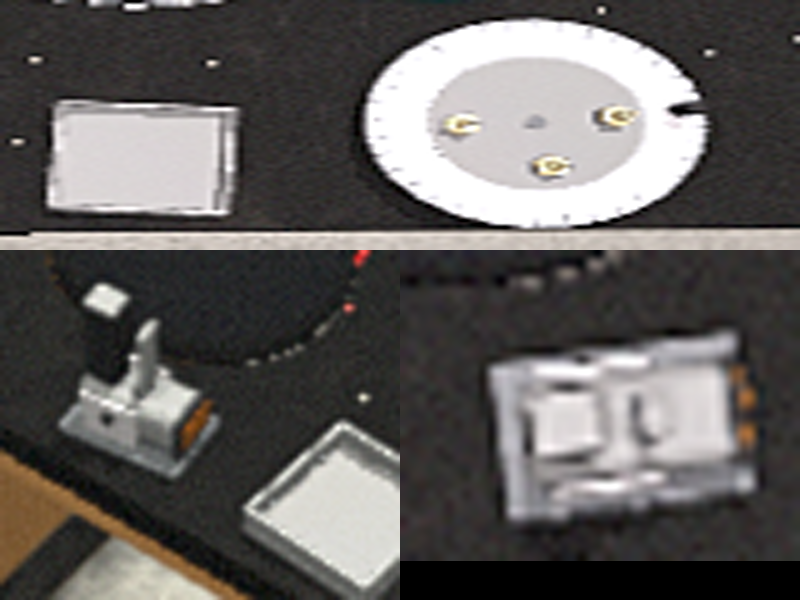

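The crops confirm three fittings on the disc and no fourth. The grey scanner's grip is on the left and its trigger blade to the right, so it looks along about -y. I'll move above the turntable for a wrist view.

Request:
arm_command(targets=[[0,-0.362,-0.282,-0.05,0,0,-7],[0,-0.362,-0.282,-0.05,0,0,-13.5],[0,-0.362,-0.282,-0.05,0,0,-13.5],[0,-0.362,-0.282,-0.05,0,0,-13.5],[0,-0.362,-0.282,-0.05,0,0,-13.5],[0,-0.362,-0.282,-0.05,0,0,-13.5],[0,-0.362,-0.282,-0.05,0,0,-13.5],[0,-0.362,-0.282,-0.05,0,0,-13.5],[0,-0.476,-0.758,-0.05,0,0,-13.5],[0,-0.476,-0.758,-0.05,0,0,-13.5],[0,-0.476,-0.758,-0.05,0,0,-13.5],[0,-0.476,-0.758,-0.05,0,0,-13.5],[0,-0.476,-0.758,-0.05,0,0,-13.5],[0,-0.476,-0.758,-0.05,0,0,-13.5],[0,-0.476,-0.758,-0.05,0,0,-13.5],[0,-0.476,-0.758,-0.05,0,0,-13.5],[0,-0.476,-0.758,-0.05,0,0,-13.5],[0,-0.476,-0.758,-0.05,0,0,-13.5]])

```text
time_s: 2.35
ee_pos: [0.4197, -0.2884, 0.2548]
tool_rot: [[-1.0, 0.001, -0.001], [0.001, 1.0, 0.002], [0.001, 0.002, -1.0]]
contact_force: [0.3, 0.2, -0.2]
grip_width: 1.0
gripper_force: 0.0
```

```bash
python3 - <<'E'
from h import *
im,p=snap('wrist','w1')
cv2.imwrite('pics/w1b.png',cv2.resize(im,(800,600),interpolation=cv2.INTER_CUBIC)[:,:,::-1])
s=r.state();print(s['time_s'],s['ee_pos'],s['tool_rot'],s['joints'],s['contact_force']);print(ray(p,256,192),p['K'][0,0])
E
```

```text
2.4 [ 0.41992606 -0.28794224  0.25499085] [[-9.99999568e-01 -6.26309630e-04 -6.86834237e-04]
 [-6.27152376e-04  9.99999050e-01  1.22747204e-03]
 [ 6.86064807e-04  1.22790226e-03 -9.99999011e-01]] [-7.71451808e-01  3.01496722e-02  1.63483059e+00  4.02863722e-04
  1.47796055e+00 -2.34291248e+00] [-0.25402694 -0.40277625  0.47144471]
(array([ 0.34426648, -0.28954217,  0.43443672]), array([ 0.27009196,  0.00790021, -0.96290337])) 271.7072009904816
```

View pics/w1b.png

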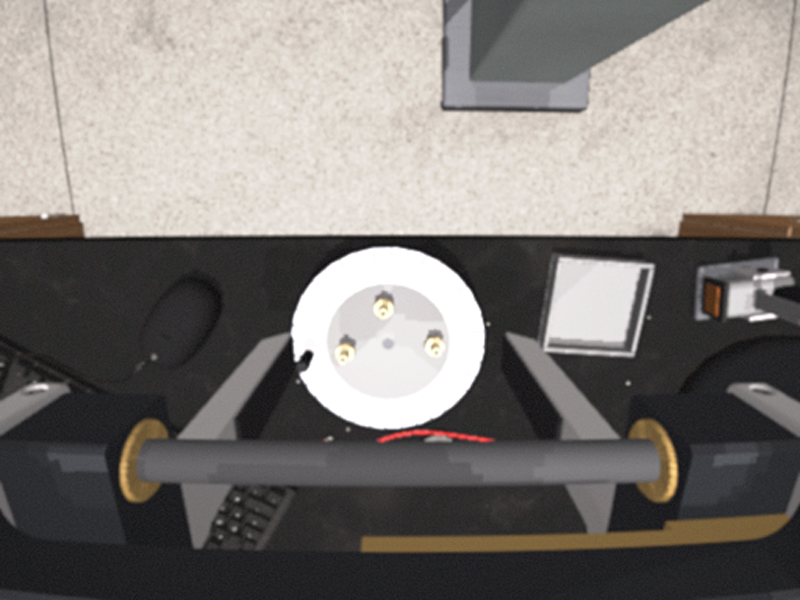

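The wrist view shows the fittings at (344,353), (383,309) and (434,346), the knob at about (305,358), the disc centre at (388,343), the tray around (600,305) and the scanner at the right. Now I'll measure them by colour.

```bash
cat >> h.py <<'E'
def fits(im,p,box=None,zz=.058):
    hsv=cv2.cvtColor(im,cv2.COLOR_BGR2HSV); m=((hsv[...,1]>60)&(hsv[...,0]>12)&(hsv[...,0]<35)&(hsv[...,2]>60)).astype(np.uint8)
    m=cv2.morphologyEx(m,cv2.MORPH_CLOSE,np.ones((3,3)));n,l,st,c=cv2.connectedComponentsWithStats(m)
    for i in range(1,n):
        if st[i,4]>=12:
            w=at(p,*c[i],zz)
            if .3<w[0]<.75 and -.45<w[1]<.2: print('blob',c[i].round(1),st[i].tolist(),w.round(4))
E
python3 - <<'E'
from h import *
im,p=load('w1'); fits(im,p)
s=.64
for n,u,v,z in [('axis',388,343,.042),('knobtop',302,366,.075),('knob base',309,352,.044)]: print(n,at(p,u*s,v*s,z).round(4))
# disc white+grey fit
g=cv2.cvtColor(im,cv2.COLOR_BGR2HSV);m=((g[...,2]>150)&(g[...,1]<40)).astype(np.uint8);m[:156]=0
n,l,st,c=cv2.connectedComponentsWithStats(m)
for i in range(1,n):
    if st[i,4]>400:
        k=cv2.findContours((l==i).astype(np.uint8),0,2)[0][0]; h=cv2.convexHull(k)
        z=.042 if st[i,4]>6000 else .005
        if z>.04:
            P=np.array([at(p,*q[0],z)[:2] for q in h]); (cx,cy),R=cv2.minEnclosingCircle(P.astype(np.float32)); print('disc',cx,cy,R)
        else:
            P=np.array([at(p,*q[0],z)[:2] for q in h],np.float32); print('rect',st[i],cv2.minAreaRect(P))
E
```

```text
blob [473.6 144.3] [434, 137, 78, 16, 1084] [0.3792 0.0266 0.058 ]
blob [454.2 192.1] [451, 183, 9, 18, 78] [0.4505 0.0097 0.058 ]
blob [245.3 194.6] [241, 191, 10, 11, 54] [ 0.4538 -0.3019  0.058 ]
blob [277.8 218. ] [274, 215, 8, 8, 42] [ 0.4899 -0.2542  0.058 ]
blob [220.9 222.8] [218, 219, 8, 9, 42] [ 0.4973 -0.3385  0.058 ]
blob [421.1 294.4] [402, 268, 33, 54, 882] [ 0.6275 -0.0112  0.058 ]
blob [375.2 343.7] [230, 328, 276, 26, 3428] [ 0.7281 -0.0758  0.058 ]
axis [ 0.4984 -0.2981  0.042 ]
knobtop [ 0.5082 -0.3768  0.075 ]
knob base [ 0.5072 -0.3764  0.044 ]
disc 0.49846574664115906 -0.2988224923610687 0.09650907665491104
rect [ 347  165   71   63 3143] ((0.47405752539634705, -0.07438477873802185), (0.10489875078201294, 0.10460056364536285), 85.73616027832031)
rect [466 174  39  32 589] ((0.46138450503349304, 0.10608471930027008), (0.05536596477031708, 0.06767948716878891), 0.34499242901802063)
```

Measured positions, which match the stated sizes (disc radius 0.0965, knob radius 0.079):

| Thing | x | y |
|---|---|---|
| Disc axis | 0.4985 | -0.2985 |
| Knob | 0.5075 | -0.3766 |
| Tray centre | 0.469 | -0.083 |
| Fitting A | 0.490 | -0.254 |
| Fitting B | 0.4975 | -0.3385 |
| Fitting C | 0.454 | -0.302 |

I'll take B first, closing along world x.

Request:
arm_command(targets=[[0.6,-0.03,-0.02,0.05,0,0,10],[0.6,-0.06,-0.04,0.1,0,0,20],[0.6,-0.0775,-0.0505,0.14,0,0,30],[0.6,-0.0775,-0.0505,0.15,0,0,40],[0.6,-0.0775,-0.0505,0.15,0,0,50],[0.6,-0.0775,-0.0505,0.15,0,0,60],[0.6,-0.0775,-0.0505,0.15,0,0,70],[0.6,-0.0775,-0.0505,0.15,0,0,80],[0.6,-0.0775,-0.0505,0.15,0,0,90],[0.6,-0.0775,-0.0505,0.15,0,0,90],[0.6,-0.0775,-0.0505,0.17,0,0,90],[0.6,-0.0775,-0.0505,0.19,0,0,90],[0.6,-0.0775,-0.0505,0.207,0,0,90],[0.6,-0.0775,-0.0505,0.208,0,0,90],[1,-0.0775,-0.0505,0.208,0,0,90],[1,-0.0775,-0.0505,0.208,0,0,90],[1,-0.0775,-0.0505,0.208,0,0,90],[1,-0.0775,-0.0505,0.208,0,0,90],[1,-0.0775,-0.0505,0.208,0,0,90]])

```text
time_s: 4.78
ee_pos: [0.4982, -0.3402, 0.0482]
tool_rot: [[0.0, 1.0, 0.001], [1.0, -0.0, -0.001], [-0.001, 0.001, -1.0]]
contact_force: [0.3, -0.9, 2.5]
grip_width: 0.176
gripper_force: 30.0
```

Gripped (16.5 mm). I'll lift it and place it in the tray's right part.

Request:
arm_command(targets=[[1,0,0,-0.03,0,0,0],[1,0,0,-0.07,0,0,0],[1,0.05,-0.0285,-0.07,0,0,0],[1,0.11,-0.0285,-0.07,0,0,0],[1,0.17,-0.0285,-0.07,0,0,0],[1,0.2275,-0.0285,-0.06,0,0,0],[1,0.2275,-0.0285,-0.03,0,0,0],[1,0.2275,-0.0285,-0.03,0,0,0],[1,0.2275,-0.0285,0,0,0,0],[1,0.2275,-0.0285,0.02,0,0,0],[1,0.2275,-0.0285,0.035,0,0,0],[1,0.2275,-0.0285,0.036,0,0,0],[1,0.2275,-0.0285,0.036,0,0,0]])

```text
time_s: 6.4
ee_pos: [0.4698, -0.1127, 0.0122]
tool_rot: [[0.001, 1.0, 0.001], [1.0, -0.001, -0.001], [-0.001, 0.001, -1.0]]
contact_force: [-0.6, 0.7, -1.3]
grip_width: 0.176
gripper_force: 30.0
```

Request:
arm_command(targets=[[0.6,0,0,0,0,0,0],[0.6,0,0,0,0,0,0],[0.6,0,0,0,0,0,0],[0.6,0,0,-0.04,0,0,0],[0.6,0,0,-0.1,0,0,0],[0.6,-0.06,0.021,-0.12,0,0,0],[0.6,-0.12,0.021,-0.12,0,0,0],[0.6,-0.1425,0.021,-0.12,0,0,0],[0.6,-0.1425,0.021,-0.12,0,0,0]])

```text
time_s: 7.52
ee_pos: [0.4896, -0.2554, 0.131]
tool_rot: [[0.003, 1.0, -0.001], [1.0, -0.003, 0.001], [0.001, -0.001, -1.0]]
contact_force: [-0.0, -0.2, -0.2]
grip_width: 0.399
gripper_force: 0.0
```

```bash
python3 - <<'E'
from h import *
im,p=snap('wrist','w2'); s=r.state();print(s['time_s'],s['ee_pos'])
fits(im[:,:,::-1].copy(),p)
cv2.imwrite('pics/w2b.png',im[:,:,::-1])
E
```

```text
7.575 [ 0.48938708 -0.25383887  0.13066255]
blob [233.   47.7] [227, 45, 13, 6, 32] [ 0.4708 -0.1233  0.058 ]
blob [262.  192.6] [253, 183, 18, 20, 259] [ 0.4961 -0.2526  0.058 ]
blob [228.7 235.6] [226, 230, 8, 13, 40] [ 0.4627 -0.2977  0.058 ]
blob [183.9 297. ] [178, 269, 16, 56, 512] [ 0.4114 -0.371   0.058 ]
blob [325.3 297. ] [317, 269, 16, 56, 513] [ 0.5659 -0.3712  0.058 ]
blob [281.3 345.6] [119, 334, 300, 20, 3793] [ 0.5197 -0.438   0.058 ]
```

View pics/w2b.png

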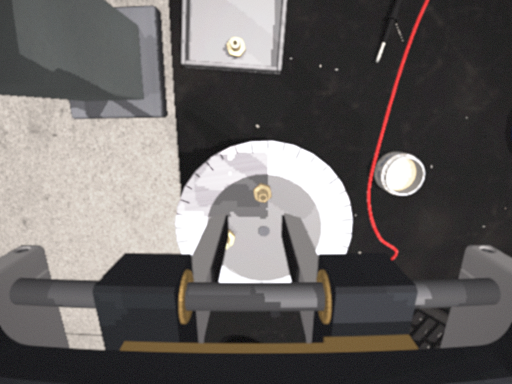

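Fitting B stands in the tray at pixel (236,46), and A is at (262,192), under the fingers. I'll take A.

Request:
arm_command(targets=[[0.6,0.001,0.004,0.04,0,0,0],[0.6,0.001,0.004,0.05,0,0,0],[0.6,0.001,0.004,0.07,0,0,0],[0.6,0.001,0.004,0.083,0,0,0],[0.6,0.001,0.004,0.083,0,0,0],[1,0.001,0.004,0.083,0,0,0],[1,0.001,0.004,0.083,0,0,0],[1,0.001,0.004,0.083,0,0,0],[1,0.001,0.004,0.083,0,0,0],[1,0.001,0.004,0.083,0,0,0]])

```text
time_s: 8.82
ee_pos: [0.4948, -0.2542, 0.0494]
tool_rot: [[0.0, 1.0, 0.002], [1.0, -0.0, -0.001], [-0.001, 0.002, -1.0]]
contact_force: [0.7, -0.6, 4.2]
grip_width: 0.171
gripper_force: 30.0
```

Request:
arm_command(targets=[[1,0,0,-0.03,0,0,0],[1,0,0,-0.07,0,0,0],[1,0.05,-0.025,-0.07,0,0,0],[1,0.11,-0.025,-0.07,0,0,0],[1,0.16,-0.025,-0.07,0,0,0],[1,0.198,-0.025,-0.06,0,0,0],[1,0.198,-0.025,-0.03,0,0,0],[1,0.198,-0.025,-0.03,0,0,0],[1,0.198,-0.025,0,0,0,0],[1,0.198,-0.025,0.02,0,0,0],[1,0.198,-0.025,0.034,0,0,0],[1,0.198,-0.025,0.036,0,0,0],[1,0.198,-0.025,0.036,0,0,0]])

```text
time_s: 10.45
ee_pos: [0.4697, -0.056, 0.013]
tool_rot: [[0.001, 1.0, 0.001], [1.0, -0.001, -0.0], [-0.0, 0.001, -1.0]]
contact_force: [0.7, 0.0, -1.4]
grip_width: 0.171
gripper_force: 30.0
```

Request:
arm_command(targets=[[0.6,0,0,0,0,0,0],[0.6,0,0,0,0,0,0],[0.6,0,0,0,0,0,0],[0.6,0,0,-0.04,0,0,0],[0.6,0,0,-0.1,0,0,0],[0.6,-0.06,-0.014,-0.12,0,0,0],[0.6,-0.12,-0.014,-0.12,0,0,0],[0.6,-0.18,-0.014,-0.12,0,0,0],[0.6,-0.246,-0.014,-0.12,0,0,0],[0.6,-0.246,-0.014,-0.12,0,0,0],[0.6,-0.246,-0.014,-0.12,0,0,0]])

```text
time_s: 11.82
ee_pos: [0.4547, -0.3013, 0.1321]
tool_rot: [[0.001, 1.0, -0.001], [1.0, -0.001, 0.001], [0.001, -0.001, -1.0]]
contact_force: [-0.3, 0.1, -0.3]
grip_width: 0.399
gripper_force: 0.0
```

```bash
python3 - <<'E'
from h import *
im,p=snap('wrist','w3'); s=r.state();print(s['time_s'],s['ee_pos'])
fits(im[:,:,::-1].copy(),p);fits(im[:,:,::-1].copy(),p,zz=.02)
E
```

```text
11.875 [ 0.45477492 -0.30046903  0.13203618]
blob [268.5   3.4] [263, 0, 13, 8, 37] [ 0.4659 -0.1339  0.058 ]
blob [445.6 133.1] [435, 117, 16, 33, 134] [ 0.635  -0.2405  0.058 ]
blob [258.8 195.1] [250, 186, 18, 19, 264] [ 0.4583 -0.3013  0.058 ]
blob [183.8 296.8] [178, 270, 16, 54, 459] [ 0.3763 -0.4175  0.058 ]
blob [325.4 296.9] [316, 270, 16, 54, 454] [ 0.5317 -0.4178  0.058 ]
blob [268.5   3.4] [263, 0, 13, 8, 37] [ 0.4677 -0.1199  0.02  ]
blob [445.6 133.1] [435, 117, 16, 33, 134] [ 0.6621 -0.2425  0.02  ]
blob [258.8 195.1] [250, 186, 18, 19, 264] [ 0.4588 -0.3123  0.02  ]
blob [183.8 296.8] [178, 270, 16, 54, 459] [ 0.3646 -0.446   0.02  ]
blob [325.4 296.9] [316, 270, 16, 54, 454] [ 0.5433 -0.4463  0.02  ]
```

Request:
arm_command(targets=[[0.6,0,0.003,0.04,0,0,0],[0.6,0,0.003,0.05,0,0,0],[0.6,0,0.003,0.07,0,0,0],[0.6,0,0.003,0.083,0,0,0],[0.6,0,0.003,0.083,0,0,0],[1,0,0.003,0.083,0,0,0],[1,0,0.003,0.083,0,0,0],[1,0,0.003,0.083,0,0,0],[1,0,0.003,0.083,0,0,0],[1,0,0.003,0.083,0,0,0],[1,0,0.003,0.05,0,0,0],[1,0,0.003,0.015,0,0,0],[1,0.03,0.003,-0.005,0,0,0],[1,0.03,0.003,-0.005,0,0,0]])

```text
time_s: 13.62
ee_pos: [0.4587, -0.271, 0.1387]
tool_rot: [[-0.002, 1.0, 0.002], [1.0, 0.002, -0.001], [-0.001, 0.002, -1.0]]
contact_force: [0.7, 0.1, -1.0]
grip_width: 0.176
gripper_force: 30.0
```

```bash
python3 - <<'E'
from h import *
im,p=snap('wrist','w4'); s=r.state();print(s['time_s'],s['ee_pos'])
fits(im[:,:,::-1].copy(),p,zz=.018)
print(proj(p,[.469,-.083,.004]))
cv2.imwrite('pics/w4b.png',im[:,:,::-1])
E
```

```text
13.675 [ 0.45805277 -0.27136778  0.13748955]
blob [263.2  32.5] [258, 26, 14, 15, 89] [ 0.4667 -0.114   0.018 ]
blob [434.7 158. ] [426, 145, 13, 30, 69] [ 0.6643 -0.2406  0.018 ]
blob [254.6 227.2] [242, 213, 26, 30, 556] [ 0.4585 -0.3248  0.018 ]
blob [221.4 297.8] [217, 270, 10, 55, 361] [ 0.4156 -0.4238  0.018 ]
blob [287.6 297.7] [283, 270, 10, 55, 352] [ 0.5015 -0.4237  0.018 ]
[265.13160821   4.66325608]
```

View pics/w4b.png

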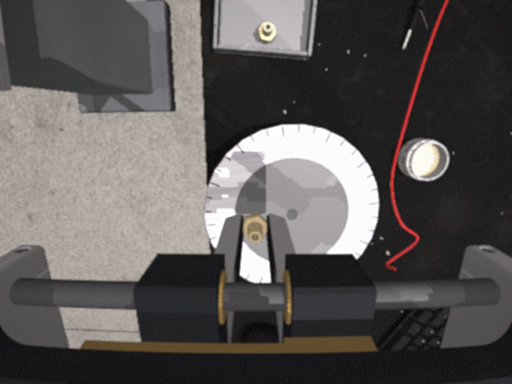

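Fitting C is held, the disc is clear, and B sits in the unmoved tray at (267,31). I'll go over the tray and check before lowering.

Request:
arm_command(targets=[[1,0.06,0.011,0.02,0,0,0],[1,0.12,0.011,0.03,0,0,0],[1,0.1875,0.011,0.03,0,0,0],[1,0.1875,0.011,0.03,0,0,0],[1,0.1875,0.011,0.03,0,0,0]])

```text
time_s: 14.3
ee_pos: [0.4689, -0.0846, 0.1066]
tool_rot: [[-0.001, 1.0, -0.001], [1.0, 0.001, -0.0], [-0.0, -0.001, -1.0]]
contact_force: [-0.3, 0.3, -0.4]
grip_width: 0.173
gripper_force: 30.0
```

```bash
python3 - <<'E'
from h import *
im,p=snap('wrist','w5'); s=r.state();print(s['time_s'],s['ee_pos'])
fits(im[:,:,::-1].copy(),p,zz=.018)
cv2.imwrite('pics/w5b.png',im[:,:,::-1])
E
```

```text
14.35 [ 0.46916146 -0.08533323  0.1069675 ]
blob [251.8  61.9] [247, 61, 11, 3, 14] [0.4655 0.0386 0.018 ]
blob [232.7  66.1] [228, 65, 12, 3, 15] [0.4479 0.035  0.018 ]
blob [255.8 160.3] [247, 153, 16, 15, 94] [ 0.4694 -0.0529  0.018 ]
blob [254.8 226.2] [242, 207, 26, 38, 678] [ 0.4685 -0.1233  0.018 ]
blob [221.2 297.8] [217, 269, 10, 56, 393] [ 0.4297 -0.213   0.018 ]
blob [287.8 297.4] [283, 269, 10, 56, 371] [ 0.5068 -0.2123  0.018 ]
blob [245.3 346. ] [80, 335, 297, 19, 3679] [ 0.4569 -0.2839  0.018 ]
```

View pics/w5b.png

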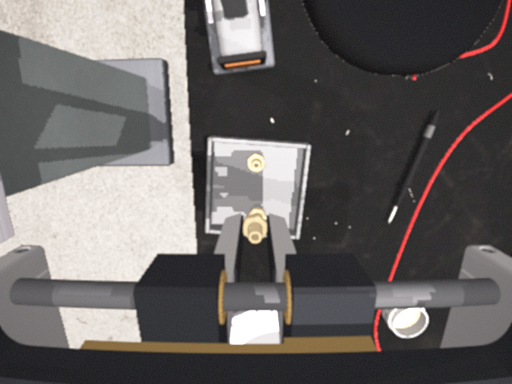

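A is at (256,161) in the tray and B is just behind the held C, so the middle slot is free. I'll lower C there.

Request:
arm_command(targets=[[1,0,0,0.04,0,0,0],[1,0,0,0.06,0,0,0],[1,0,0,0.08,0,0,0],[1,0,0,0.092,0,0,0],[1,0,0,0.095,0,0,0],[1,0,0,0.095,0,0,0],[0.6,0,0,0.095,0,0,0],[0.6,0,0,0.095,0,0,0],[0.6,0,0,0.095,0,0,0],[0.6,0,0,0.05,0,0,0],[0.6,0,0,0,0,0,0],[0.6,-0.06,0,-0.05,0,0,0],[0.6,-0.1,0,-0.1,0,0,0],[0.6,-0.1,0,-0.1,0,0,0]])

```text
time_s: 16.1
ee_pos: [0.4711, -0.1871, 0.2114]
tool_rot: [[0.003, 1.0, 0.006], [1.0, -0.003, -0.004], [-0.004, 0.006, -1.0]]
contact_force: [-0.2, 0.3, -1.4]
grip_width: 0.4
gripper_force: 0.0
```

```bash
python3 - <<'E'
from h import *
im,p=snap('wrist','w6'); s=r.state();print(s['time_s'],s['ee_pos'])
fits(im[:,:,::-1].copy(),p,zz=.018)
for c in [(.5075,-.3766,.075),(.469,-.084,.004)]: print(proj(p,c))
E
```

```text
16.15 [ 0.47088549 -0.18718154  0.21108539]
blob [183.8 297. ] [177, 269, 17, 56, 519] [ 0.357  -0.3942  0.018 ]
blob [325.4 297.1] [317, 269, 16, 56, 521] [ 0.5862 -0.396   0.018 ]
[280.74311093 312.22313066]
[252.28589681  93.95816096]
```

View pics/w6.png

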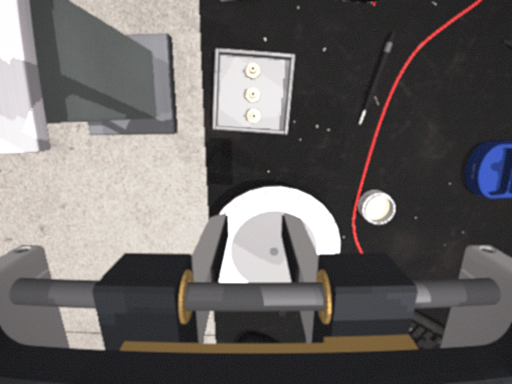

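All three fittings stand in the tray at (253,70), (253,94) and (254,116). Next I'll refine the axis from the pictures taken so far.

```bash
python3 - <<'E'
from h import *
for n,u,v in [('w2',263,231),('w4',292,213),('w6',274,251),('w1',388*.64,343*.64)]:
    _,p=load(n); print(n,at(p,u,v,.042).round(4))
    im,_=load(n);x,y=int(u),int(v);g=cv2.cvtColor(im,6)[y-7:y+8,x-7:x+8].astype(float);w=np.clip(np.median(g)-g-15,0,None);yy,xx=np.mgrid[:15,:15]
    if w.sum()>0: print('   ref',at(p,x-7+(w*xx).sum()/w.sum(),y-7+(w*yy).sum()/w.sum(),.042).round(4))
im,p=load('w1')
g=cv2.cvtColor(im,6);sub=g[215:245,180:206];ys,xs=np.where(sub<60)
for y in range(215,245): 
    xx=np.where(g[y,184:206]<70)[0]; print(y,(xx.min()+184,xx.max()+184) if len(xx) else None,end=' ')
E
```

```text
w2 [ 0.4979 -0.2997  0.042 ]
   ref [ 0.498  -0.2989  0.042 ]
w4 [ 0.4988 -0.2979  0.042 ]
   ref [ 0.4988 -0.2984  0.042 ]
w6 [ 0.499  -0.2989  0.042 ]
   ref [ 0.4984 -0.299   0.042 ]
w1 [ 0.4984 -0.2981  0.042 ]
   ref [ 0.4986 -0.2987  0.042 ]
215 None 216 None 217 (np.int64(185), np.int64(186)) 218 (np.int64(184), np.int64(186)) 219 (np.int64(184), np.int64(186)) 220 (np.int64(184), np.int64(186)) 221 (np.int64(184), np.int64(186)) 222 (np.int64(184), np.int64(186)) 223 (np.int64(184), np.int64(186)) 224 (np.int64(184), np.int64(186)) 225 (np.int64(184), np.int64(198)) 226 (np.int64(184), np.int64(199)) 227 (np.int64(184), np.int64(199)) 228 (np.int64(184), np.int64(198)) 229 (np.int64(184), np.int64(198)) 230 (np.int64(184), np.int64(197)) 231 (np.int64(184), np.int64(197)) 232 (np.int64(184), np.int64(197)) 233 (np.int64(184), np.int64(196)) 234 (np.int64(184), np.int64(196)) 235 (np.int64(184), np.int64(195)) 236 (np.int64(184), np.int64(191)) 237 (np.int64(184), np.int64(190)) 238 (np.int64(184), np.int64(190)) 239 (np.int64(184), np.int64(190)) 240 (np.int64(184), np.int64(190)) 241 (np.int64(184), np.int64(190)) 242 (np.int64(184), np.int64(189)) 243 (np.int64(184), np.int64(188)) 244 (np.int64(184), np.int64(188))
```

Request:
arm_command(targets=[[0.6,-0.06,0.01,0.02,0,0,0],[0.6,-0.12,0.02,0.06,0,0,0],[0.6,-0.18,0.037,0.09,0,0,0],[0.6,-0.192,0.037,0.09,0,0,0],[0.6,-0.192,0.037,0.11,0,0,0],[0.6,-0.192,0.037,0.13,0,0,0],[0.6,-0.192,0.037,0.15,0,0,0],[0.6,-0.192,0.037,0.161,0,0,0],[0.6,-0.192,0.037,0.161,0,0,0],[0.8,-0.192,0.037,0.161,0,0,0],[0.9,-0.192,0.037,0.161,0,0,0],[1,-0.192,0.037,0.161,0,0,0],[1,-0.192,0.037,0.161,0,0,0],[1,-0.192,0.037,0.161,0,0,0],[1,-0.192,0.037,0.161,0,0,0]])

```text
time_s: 18.02
ee_pos: [0.5067, -0.3769, 0.0475]
tool_rot: [[0.0, 1.0, 0.001], [1.0, -0.0, -0.002], [-0.002, 0.001, -1.0]]
contact_force: [0.9, -0.2, 5.2]
grip_width: 0.137
gripper_force: 30.0
```

```bash
python3 - <<'E'
from h import *
im,p=snap('wrist','w7'); s=r.state();print(s['time_s'],s['ee_pos'],s['grip_width'],s['contact_force'],s['joints'])
cv2.imwrite('pics/w7b.png',cv2.resize(im[150:300,150:350],(800,600),interpolation=cv2.INTER_CUBIC)[:,:,::-1])
E
```

```text
18.075 [ 0.50671659 -0.37689901  0.04746981] 0.13708355258100155 [ 0.3241739  -0.70631544  6.09445459] [-7.76408785e-01  4.83909462e-01  1.52256674e+00 -8.20444438e-05
  1.13304381e+00 -7.76120720e-01]
```

View pics/w7b.png

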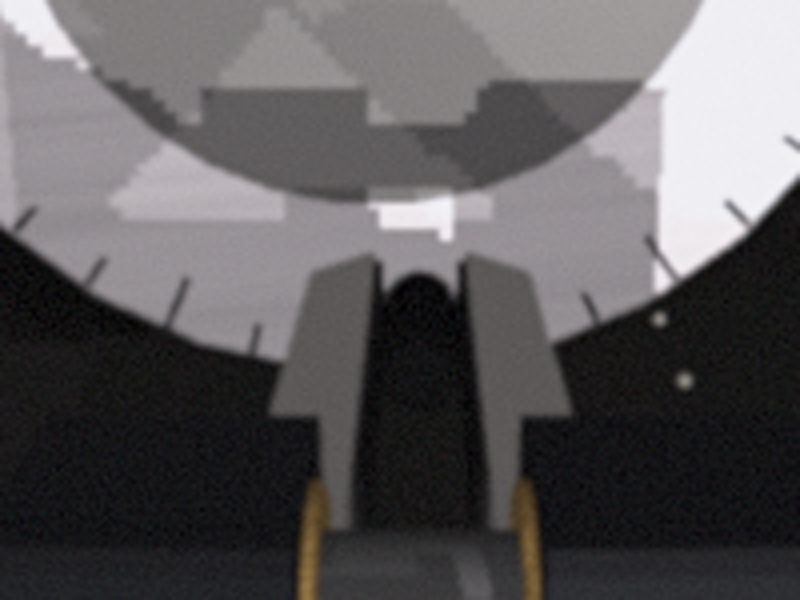

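The knob stands between the fingers, with its top near (420,290) in the crop. Now I'll work out rows for turning it anticlockwise, 0.45 rad per call, ending each call while still moving so the force read is the drag.

```bash
python3 - <<'E'
from h import *
a0=np.arctan2(-.3769+.2987,.5067-.4985);R=.0795
print(a0)
for k in range(14):
    b=a0+.45*k
    print(k,round(b,3),[[round(R*(np.sin(b+.05*i)-np.sin(b)),4),round(R*(np.cos(b+.05*i)-np.cos(b)),4)] for i in range(1,10)])
E
```

```text
-1.4663188022359401
0 -1.466 [[np.float64(0.0005), np.float64(0.0039)], [np.float64(0.0012), np.float64(0.0079)], [np.float64(0.0021), np.float64(0.0117)], [np.float64(0.0032), np.float64(0.0155)], [np.float64(0.0045), np.float64(0.0193)], [np.float64(0.006), np.float64(0.023)], [np.float64(0.0076), np.float64(0.0266)], [np.float64(0.0095), np.float64(0.0301)], [np.float64(0.0115), np.float64(0.0336)]]
1 -1.016 [[np.float64(0.0022), np.float64(0.0033)], [np.float64(0.0045), np.float64(0.0065)], [np.float64(0.007), np.float64(0.0096)], [np.float64(0.0097), np.float64(0.0126)], [np.float64(0.0125), np.float64(0.0154)], [np.float64(0.0154), np.float64(0.0181)], [np.float64(0.0185), np.float64(0.0206)], [np.float64(0.0216), np.float64(0.023)], [np.float64(0.0249), np.float64(0.0252)]]
2 -0.566 [[np.float64(0.0034), np.float64(0.002)], [np.float64(0.0069), np.float64(0.0039)], [np.float64(0.0105), np.float64(0.0056)], [np.float64(0.0142), np.float64(0.0071)], [np.float64(0.0179), np.float64(0.0085)], [np.float64(0.0217), np.float64(0.0096)], [np.float64(0.0256), np.float64(0.0106)], [np.f
[... 3745 characters left out ...]
0059)], [np.float64(-0.0077), np.float64(0.0091)], [np.float64(-0.01), np.float64(0.0124)], [np.float64(-0.0121), np.float64(0.0157)], [np.float64(-0.014), np.float64(0.0192)], [np.float64(-0.0157), np.float64(0.0228)], [np.float64(-0.0173), np.float64(0.0264)], [np.float64(-0.0187), np.float64(0.0302)]]
13 4.384 [[np.float64(-0.0012), np.float64(0.0038)], [np.float64(-0.0022), np.float64(0.0076)], [np.float64(-0.003), np.float64(0.0115)], [np.float64(-0.0036), np.float64(0.0155)], [np.float64(-0.004), np.float64(0.0194)], [np.float64(-0.0042), np.float64(0.0234)], [np.float64(-0.0042), np.float64(0.0274)], [np.float64(-0.0041), np.float64(0.0313)], [np.float64(-0.0037), np.float64(0.0353)]]
```

Request:
arm_command(targets=[[1,0.0005,0.004,-0.001,0,0,0],[1,0.001,0.008,-0.001,0,0,0],[1,0.002,0.0115,-0.001,0,0,0],[1,0.003,0.0155,-0.001,0,0,0],[1,0.0045,0.0195,-0.001,0,0,0],[1,0.006,0.023,-0.001,0,0,0],[1,0.0075,0.0265,-0.001,0,0,0],[1,0.0095,0.03,-0.001,0,0,0],[1,0.0115,0.0335,-0.001,0,0,0]])

```text
time_s: 19.2
ee_pos: [0.5407, -0.3654, 0.0476]
tool_rot: [[0.0, 1.0, 0.002], [1.0, -0.0, -0.002], [-0.002, 0.002, -1.0]]
contact_force: [2.0, -5.2, 0.8]
grip_width: 0.136
gripper_force: 30.0
```

Request:
arm_command(targets=[[1,0.002,0.0035,0,0,0,0],[1,0.0045,0.007,0,0,0,0],[1,0.007,0.01,0,0,0,0],[1,0.0095,0.013,0,0,0,0],[1,0.012,0.016,0,0,0,0],[1,0.015,0.0185,0,0,0,0],[1,0.018,0.021,0,0,0,0],[1,0.0215,0.0235,0,0,0,0],[1,0.025,0.0255,0,0,0,0]])

```text
time_s: 20.32
ee_pos: [0.5667, -0.3397, 0.0476]
tool_rot: [[0.0, 1.0, 0.003], [1.0, -0.0, -0.001], [-0.001, 0.003, -1.0]]
contact_force: [5.3, -4.0, -0.7]
grip_width: 0.14
gripper_force: 30.0
```

Request:
arm_command(targets=[[1,0.0035,0.002,0,0,0,0],[1,0.007,0.004,0,0,0,0],[1,0.0105,0.006,0,0,0,0],[1,0.014,0.0075,0,0,0,0],[1,0.018,0.009,0,0,0,0],[1,0.0215,0.0105,0,0,0,0],[1,0.0255,0.0115,0,0,0,0],[1,0.0295,0.0125,0,0,0,0],[1,0.0335,0.013,0,0,0,0]])

```text
time_s: 21.45
ee_pos: [0.5785, -0.3057, 0.0476]
tool_rot: [[0.0, 1.0, 0.001], [1.0, -0.0, 0.0], [0.0, 0.001, -1.0]]
contact_force: [4.9, -0.7, 0.7]
grip_width: 0.137
gripper_force: 30.0
```

Request:
arm_command(targets=[[1,0.004,0.0005,0,0,0,0],[1,0.008,0.0005,0,0,0,0],[1,0.012,0.0005,0,0,0,0],[1,0.016,0.0005,0,0,0,0],[1,0.02,0,0,0,0,0],[1,0.0235,-0.0005,0,0,0,0],[1,0.0275,-0.0015,0,0,0,0],[1,0.0315,-0.0025,0,0,0,0],[1,0.0355,-0.0035,0,0,0,0]])

```text
time_s: 22.58
ee_pos: [0.5743, -0.2703, 0.0475]
tool_rot: [[0.0, 1.0, -0.001], [1.0, -0.0, 0.0], [0.0, -0.001, -1.0]]
contact_force: [3.4, -0.2, 4.0]
grip_width: 0.137
gripper_force: 30.0
```

Request:
arm_command(targets=[[1,0.0035,-0.0015,0,0,0,0],[1,0.0075,-0.003,0,0,0,0],[1,0.011,-0.005,0,0,0,0],[1,0.0145,-0.007,0,0,0,0],[1,0.018,-0.009,0,0,0,0],[1,0.021,-0.011,0,0,0,0],[1,0.024,-0.0135,0,0,0,0],[1,0.027,-0.016,0,0,0,0],[1,0.03,-0.019,0,0,0,0]])

```text
time_s: 23.7
ee_pos: [0.5559, -0.241, 0.0475]
tool_rot: [[0.0, 1.0, 0.001], [1.0, -0.0, -0.001], [-0.001, 0.001, -1.0]]
contact_force: [5.7, -0.5, 2.3]
grip_width: 0.139
gripper_force: 30.0
```

Request:
arm_command(targets=[[1,0.0025,-0.003,0,0,0,0],[1,0.005,-0.006,0,0,0,0]])

```text
time_s: 23.95
ee_pos: [0.5503, -0.2359, 0.0475]
tool_rot: [[0.0, 1.0, 0.002], [1.0, -0.0, -0.001], [-0.001, 0.002, -1.0]]
contact_force: [5.7, -0.7, 3.1]
grip_width: 0.136
gripper_force: 30.0
```

Request:
arm_command(targets=[[1,0.0025,-0.003,0,0,0,0],[1,0.005,-0.0065,0,0,0,0],[1,0.007,-0.0095,0,0,0,0],[1,0.009,-0.013,0,0,0,0]])

```text
time_s: 24.45
ee_pos: [0.5363, -0.2265, 0.0475]
tool_rot: [[0.0, 1.0, -0.0], [1.0, -0.0, -0.0], [-0.0, -0.0, -1.0]]
contact_force: [4.2, 0.9, 2.5]
grip_width: 0.138
gripper_force: 30.0
```

Request:
arm_command(targets=[[1,0.002,-0.0035,0,0,0,0],[1,0.0035,-0.007,0,0,0,0],[1,0.005,-0.011,0,0,0,0],[1,0.006,-0.015,0,0,0,0],[1,0.007,-0.0185,0,0,0,0],[1,0.008,-0.0225,0,0,0,0]])

```text
time_s: 25.2
ee_pos: [0.5127, -0.2184, 0.0475]
tool_rot: [[-0.0, 1.0, -0.002], [1.0, 0.0, 0.0], [0.0, -0.002, -1.0]]
contact_force: [1.5, 1.5, 7.2]
grip_width: 0.137
gripper_force: 30.0
```

Drag rose to about 4–5 N between roughly 0.79 and 1.09 rad and was about 1 N elsewhere so far. I'll go back over that part in finer steps to check it.

```bash
cat >> h.py <<'E'
def arc(b,step,n,R=.08):
    print(round(b,3),[[float(round(R*(np.sin(b+step*i)-np.sin(b)),4)),float(round(R*(np.cos(b+step*i)-np.cos(b)),4))] for i in range(1,n+1)])
E
python3 - <<'E'
from h import *
arc(1.384,-.05,6)
for b in (1.084,.934,.784,.634,.484): arc(b,-.05,3)
s=r.state();print(s['ft_torque'],s['contact_force'])
E
```

```text
1.384 [[-0.0008, 0.0039], [-0.0019, 0.0078], [-0.0031, 0.0116], [-0.0045, 0.0153], [-0.0061, 0.019], [-0.0079, 0.0226]]
1.084 [[-0.002, 0.0035], [-0.0041, 0.0069], [-0.0064, 0.0101]]
0.934 [[-0.0025, 0.0032], [-0.0051, 0.0062], [-0.0078, 0.0091]]
0.784 [[-0.0029, 0.0028], [-0.0059, 0.0054], [-0.0091, 0.0078]]
0.634 [[-0.0033, 0.0023], [-0.0067, 0.0044], [-0.0102, 0.0064]]
0.484 [[-0.0036, 0.0018], [-0.0073, 0.0034], [-0.011, 0.0048]]
[ 0.02796204 -0.166543    0.00579747] [1.50259405 1.45846957 7.21111548]
```

Request:
arm_command(targets=[[1,-0.001,0.004,0,0,0,0],[1,-0.002,0.008,0,0,0,0],[1,-0.003,0.0115,0,0,0,0],[1,-0.0045,0.0155,0,0,0,0],[1,-0.006,0.019,0,0,0,0],[1,-0.008,0.0225,0,0,0,0]])

```text
time_s: 25.95
ee_pos: [0.5337, -0.2252, 0.0474]
tool_rot: [[-0.0, 1.0, -0.007], [1.0, 0.0, 0.003], [0.003, -0.007, -1.0]]
contact_force: [-2.4, 3.1, 12.0]
grip_width: 0.134
gripper_force: 30.0
```

Request:
arm_command(targets=[[1,-0.002,0.0035,0,0,0,0],[1,-0.004,0.007,0,0,0,0],[1,-0.0065,0.01,0,0,0,0]])

```text
time_s: 26.32
ee_pos: [0.5449, -0.2318, 0.0475]
tool_rot: [[0.0, 1.0, -0.004], [1.0, -0.0, 0.003], [0.003, -0.004, -1.0]]
contact_force: [-0.7, 3.1, 8.4]
grip_width: 0.136
gripper_force: 30.0
```

Request:
arm_command(targets=[[1,-0.0025,0.003,0,0,0,0],[1,-0.005,0.006,0,0,0,0],[1,-0.008,0.009,0,0,0,0]])

```text
time_s: 26.7
ee_pos: [0.5541, -0.2393, 0.0475]
tool_rot: [[0.0, 1.0, -0.003], [1.0, -0.0, 0.004], [0.004, -0.003, -1.0]]
contact_force: [0.7, 3.8, 9.0]
grip_width: 0.14
gripper_force: 30.0
```

Request:
arm_command(targets=[[1,-0.003,0.003,0,0,0,0],[1,-0.006,0.0055,0,0,0,0],[1,-0.009,0.008,0,0,0,0]])

```text
time_s: 27.08
ee_pos: [0.563, -0.2493, 0.0475]
tool_rot: [[0.0, 1.0, -0.001], [1.0, -0.0, 0.002], [0.002, -0.001, -1.0]]
contact_force: [2.5, 2.2, 6.5]
grip_width: 0.14
gripper_force: 30.0
```

Request:
arm_command(targets=[[1,-0.0035,0.0025,0,0,0,0],[1,-0.0065,0.0045,0,0,0,0],[1,-0.01,0.0065,0,0,0,0]])

```text
time_s: 27.45
ee_pos: [0.5695, -0.2596, 0.0475]
tool_rot: [[0.0, 1.0, -0.001], [1.0, -0.0, 0.001], [0.001, -0.001, -1.0]]
contact_force: [1.8, 2.7, 5.4]
grip_width: 0.139
gripper_force: 30.0
```

Request:
arm_command(targets=[[1,-0.0035,0.002,0,0,0,0],[1,-0.0075,0.0035,0,0,0,0],[1,-0.011,0.005,0,0,0,0]])

```text
time_s: 27.82
ee_pos: [0.5745, -0.2708, 0.0475]
tool_rot: [[0.0, 1.0, -0.001], [1.0, -0.0, 0.001], [0.001, -0.001, -1.0]]
contact_force: [1.9, 2.3, 6.4]
grip_width: 0.138
gripper_force: 30.0
```

This part gives only 2–3.5 N going back, so it isn't the rubbing stretch. The vertical force of 5–12 N suggests a strain in the grip. I'll reopen, rise 4 mm, read the free force and grip again.

Request:
arm_command(targets=[[0.75,0,0,0,0,0,0],[0.75,0,0,0,0,0,0],[0.75,0,0,-0.004,0,0,0],[0.75,0,0,-0.004,0,0,0]])

```text
time_s: 28.32
ee_pos: [0.5748, -0.2711, 0.0514]
tool_rot: [[0.0, 1.0, -0.001], [1.0, -0.0, 0.0], [0.0, -0.001, -1.0]]
contact_force: [0.8, -0.1, -0.6]
grip_width: 0.248
gripper_force: 0.0
```

Request:
arm_command(targets=[[0.9,0,0,0,0,0,0],[1,0,0,0,0,0,0],[1,0,0,0,0,0,0],[1,0,0,0,0,0,0]])

```text
time_s: 28.82
ee_pos: [0.5748, -0.2712, 0.0514]
tool_rot: [[0.0, 1.0, -0.001], [1.0, -0.0, 0.0], [0.0, -0.001, -1.0]]
contact_force: [-1.7, 0.5, 1.4]
grip_width: 0.137
gripper_force: 30.0
```

```bash
python3 - <<'E'
from h import *
from scipy.optimize import least_squares as L
P=np.array([[.5067,-.3769],[.5407,-.3654],[.5667,-.3397],[.5785,-.3057],[.5743,-.2703],[.5559,-.241],[.5503,-.2359],[.5363,-.2265],[.5127,-.2184],[.5337,-.2252],[.5449,-.2318],[.5541,-.2393],[.563,-.2493],[.5695,-.2596]])
o=L(lambda q:np.hypot(P[:,0]-q[0],P[:,1]-q[1])-q[2],[.4985,-.2987,.08]);print(o.x,(o.fun*1e3).round(1))
o=L(lambda q:np.hypot(P[:,0]-q[0],P[:,1]-q[1])-.08,[.4985,-.2987]);print(o.x,(o.fun*1e3).round(1))
b=.345;arc(b,.05,11)
b=.895
for k in range(11): arc(b,.05,9); b+=.45
E
```

```text
[ 0.49891816 -0.29722811  0.08000915] [ 0.  -0.1 -0.   0.   0.   0.  -0.  -0.   0.  -0.  -0.  -0.   0.  -0. ]
[ 0.4989302  -0.29722727] [ 0.1 -0.  -0.   0.   0.   0.  -0.  -0.   0.  -0.  -0.  -0.   0.  -0. ]
0.345 [[0.0037, -0.0014], [0.0074, -0.0031], [0.0109, -0.0049], [0.0144, -0.0069], [0.0178, -0.009], [0.021, -0.0114], [0.0242, -0.0138], [0.0272, -0.0165], [0.0301, -0.0193], [0.0328, -0.0222], [0.0354, -0.0252]]
0.895 [[0.0024, -0.0032], [0.0047, -0.0065], [0.0068, -0.0099], [0.0087, -0.0134], [0.0104, -0.017], [0.012, -0.0207], [0.0134, -0.0244], [0.0146, -0.0283], [0.0156, -0.0321]]
1.345 [[0.0008, -0.0039], [0.0014, -0.0079], [0.0018, -0.0119], [0.002, -0.0158], [0.002, -0.0198], [0.0018, -0.0238], [0.0014, -0.0278], [0.0008, -0.0318], [0.0, -0.0357]]
1.795 [[-0.001, -0.0039], [-0.0022, -0.0077], [-0.0035, -0.0115], [-0.0051, -0.0151], [-0.0068, -0.0187], [-0.0087, -0.0223], [-0.0108, -0.0257], [-0.0131, -0.029], [-0.0155, -0.0322]]
2.245 [[-0.0026, -0.0031], [-0.0053, -0.006], [-0.0082, -0.0088], [-0.0112, -0.0114], [-0.0143, -0.0139], [-0.0176, -0.0162], [-0.0209, -0.0184]
[... 564 characters left out ...]
278, 0.0224]]
4.045 [[-0.0024, 0.0032], [-0.0046, 0.0065], [-0.0067, 0.0099], [-0.0086, 0.0135], [-0.0103, 0.0171], [-0.0118, 0.0208], [-0.0132, 0.0245], [-0.0143, 0.0284], [-0.0153, 0.0323]]
4.495 [[-0.0008, 0.0039], [-0.0013, 0.0079], [-0.0017, 0.0119], [-0.0019, 0.0159], [-0.0018, 0.0199], [-0.0016, 0.0239], [-0.0012, 0.0278], [-0.0006, 0.0318], [0.0003, 0.0357]]
4.945 [[0.001, 0.0039], [0.0022, 0.0077], [0.0036, 0.0114], [0.0052, 0.0151], [0.007, 0.0187], [0.0089, 0.0222], [0.011, 0.0256], [0.0133, 0.0289], [0.0158, 0.032]]
5.395 [[0.0026, 0.003], [0.0053, 0.0059], [0.0082, 0.0087], [0.0113, 0.0113], [0.0144, 0.0138], [0.0177, 0.0161], [0.0211, 0.0182], [0.0246, 0.0202], [0.0281, 0.022]]
```

```bash
sed -i 's/print(round(b,3),\[\[.*/print(round(b,3),[f"{1e3*R*(np.sin(b+step*i)-np.sin(b)):.1f},{1e3*R*(np.cos(b+step*i)-np.cos(b)):.1f}" for i in range(1,n+1)])/' h.py
cat >> h.py <<'E'
AX=np.array([.4989,-.2972])
def tang(P,F):
    d=np.array(P)-AX; a=np.arctan2(d[1],d[0]); e=np.array([np.cos(a),np.sin(a)]); print('ang %.3f r %.4f rad %.1f tan %.1f'%(a,np.hypot(*d),e@F,e[0]*F[1]-e[1]*F[0]))
E
python3 - <<'E'
from h import *
arc(.33,.05,11)
b=.88
for k in range(11): arc(b,.05,9); b+=.45
E
```

```text
0.33 ['3.8,-1.4', '7.4,-3.0', '11.0,-4.7', '14.5,-6.7', '17.9,-8.8', '21.2,-11.0', '24.4,-13.5', '27.4,-16.1', '30.3,-18.8', '33.1,-21.7', '35.7,-24.7']
0.88 ['2.5,-3.1', '4.8,-6.4', '6.9,-9.8', '8.9,-13.3', '10.7,-16.8', '12.3,-20.5', '13.7,-24.2', '15.0,-28.0', '16.0,-31.9']
1.33 ['0.9,-3.9', '1.5,-7.9', '2.0,-11.8', '2.2,-15.8', '2.3,-19.8', '2.2,-23.8', '1.8,-27.8', '1.3,-31.8', '0.6,-35.7']
1.78 ['-0.9,-3.9', '-2.0,-7.7', '-3.4,-11.5', '-4.9,-15.2', '-6.5,-18.8', '-8.4,-22.4', '-10.4,-25.8', '-12.6,-29.2', '-15.0,-32.4']
2.23 ['-2.5,-3.1', '-5.2,-6.1', '-8.0,-8.9', '-11.0,-11.6', '-14.1,-14.1', '-17.3,-16.5', '-20.6,-18.7', '-24.1,-20.8', '-27.6,-22.6']
2.68 ['-3.6,-1.7', '-7.3,-3.2', '-11.1,-4.5', '-14.9,-5.7', '-18.8,-6.6', '-22.8,-7.3', '-26.7,-7.9', '-30.7,-8.2', '-34.7,-8.4']
3.13 ['-4.0,0.1', '-8.0,0.3', '-12.0,0.8', '-15.9,1.4', '-19.8,2.3', '-23.7,3.3', '-27.5,4.5', '-31.2,6.0', '-34.9,7.6']
3.58 ['-3.6,1.8', '-7.1,3.8', '-10.4,5.9', '-13.7,8.2', '-16.9,10.7', '-19.9,13.3', '-22.8,16.0', '-25.5,18.9', '-28.1,22.0']
4.03 ['-2.4,3.2', '-4.7,6.5', '-6.8,9.8', '-8.8,13.3', '-10.6,16.9', '-12.1,20.6', '-13.5,24.3', '-14.7,28.2', '-15.8,32.0']
4.48 ['-0.8,3.9', '-1.5,7.9', '-1.9,11.8', '-2.1,15.8', '-2.1,19.8', '-2.0,23.8', '-1.6,27.8', '-1.0,31.8', '-0.3,35.7']
4.93 ['1.0,3.9', '2.1,7.7', '3.5,11.5', '5.0,15.2', '6.7,18.8', '8.6,22.3', '10.7,25.7', '12.9,29.1', '15.3,32.3']
5.38 ['2.6,3.1', '5.3,6.0', '8.1,8.8', '11.1,11.5', '14.2,14.0', '17.4,16.4', '20.8,18.5', '24.2,20.6', '27.8,22.4']
```

Request:
arm_command(targets=[[1,0.0038,-0.0014,0,0,0,0],[1,0.0074,-0.003,0,0,0,0],[1,0.011,-0.0047,0,0,0,0],[1,0.0145,-0.0067,0,0,0,0],[1,0.0179,-0.0088,0,0,0,0],[1,0.0212,-0.011,0,0,0,0],[1,0.0244,-0.0135,0,0,0,0],[1,0.0274,-0.0161,0,0,0,0],[1,0.0303,-0.0188,0,0,0,0],[1,0.0331,-0.0217,0,0,0,0],[1,0.0357,-0.0247,0,0,0,0]])

```text
time_s: 30.2
ee_pos: [0.5513, -0.2363, 0.0515]
tool_rot: [[0.0, 1.0, 0.003], [1.0, -0.0, -0.002], [-0.002, 0.003, -1.0]]
contact_force: [1.5, -4.7, -2.4]
grip_width: 0.138
gripper_force: 30.0
```

Request:
arm_command(targets=[[1,0.0025,-0.0031,0,0,0,0],[1,0.0048,-0.0064,0,0,0,0],[1,0.0069,-0.0098,0,0,0,0],[1,0.0089,-0.0133,0,0,0,0],[1,0.0107,-0.0168,0,0,0,0],[1,0.0123,-0.0205,0,0,0,0],[1,0.0137,-0.0242,0,0,0,0],[1,0.015,-0.028,0,0,0,0],[1,0.016,-0.0319,0,0,0,0]])

```text
time_s: 31.32
ee_pos: [0.5183, -0.2192, 0.0515]
tool_rot: [[0.0, 1.0, 0.0], [1.0, -0.0, 0.0], [0.0, 0.0, -1.0]]
contact_force: [-0.1, -2.3, -1.1]
grip_width: 0.139
gripper_force: 30.0
```

Request:
arm_command(targets=[[1,0.0009,-0.0039,0,0,0,0],[1,0.0015,-0.0079,0,0,0,0],[1,0.002,-0.0118,0,0,0,0],[1,0.0022,-0.0158,0,0,0,0],[1,0.0023,-0.0198,0,0,0,0],[1,0.0022,-0.0238,0,0,0,0],[1,0.0018,-0.0278,0,0,0,0],[1,0.0013,-0.0318,0,0,0,0],[1,0.0006,-0.0357,0,0,0,0]])

```text
time_s: 32.45
ee_pos: [0.4825, -0.2186, 0.0515]
tool_rot: [[0.0, 1.0, 0.0], [1.0, -0.0, 0.0], [0.0, 0.0, -1.0]]
contact_force: [0.6, -0.9, -2.2]
grip_width: 0.137
gripper_force: 30.0
```

Request:
arm_command(targets=[[1,-0.0009,-0.0039,0,0,0,0],[1,-0.002,-0.0077,0,0,0,0],[1,-0.0034,-0.0115,0,0,0,0],[1,-0.0049,-0.0152,0,0,0,0],[1,-0.0065,-0.0188,0,0,0,0],[1,-0.0084,-0.0224,0,0,0,0],[1,-0.0104,-0.0258,0,0,0,0],[1,-0.0126,-0.0292,0,0,0,0],[1,-0.015,-0.0324,0,0,0,0]])

```text
time_s: 33.58
ee_pos: [0.45, -0.2338, 0.0514]
tool_rot: [[0.0, 1.0, -0.0], [1.0, -0.0, 0.0], [0.0, -0.0, -1.0]]
contact_force: [0.1, 1.9, 0.1]
grip_width: 0.137
gripper_force: 30.0
```

Request:
arm_command(targets=[[1,-0.0025,-0.0031,0,0,0,0],[1,-0.0052,-0.0061,0,0,0,0],[1,-0.008,-0.0089,0,0,0,0],[1,-0.011,-0.0116,0,0,0,0],[1,-0.0141,-0.0141,0,0,0,0],[1,-0.0173,-0.0165,0,0,0,0],[1,-0.0206,-0.0187,0,0,0,0],[1,-0.0241,-0.0208,0,0,0,0],[1,-0.0276,-0.0226,0,0,0,0]])

```text
time_s: 34.7
ee_pos: [0.4273, -0.2616, 0.0514]
tool_rot: [[0.0, 1.0, -0.001], [1.0, -0.0, 0.0], [0.0, -0.001, -1.0]]
contact_force: [-3.0, 2.8, 2.3]
grip_width: 0.135
gripper_force: 30.0
```

Request:
arm_command(targets=[[1,-0.0036,-0.0017,0,0,0,0],[1,-0.0073,-0.0032,0,0,0,0],[1,-0.0111,-0.0045,0,0,0,0],[1,-0.0149,-0.0057,0,0,0,0],[1,-0.0188,-0.0066,0,0,0,0],[1,-0.0228,-0.0073,0,0,0,0],[1,-0.0267,-0.0079,0,0,0,0],[1,-0.0307,-0.0082,0,0,0,0],[1,-0.0347,-0.0084,0,0,0,0]])

```text
time_s: 35.83
ee_pos: [0.4191, -0.2968, 0.0514]
tool_rot: [[0.0, 1.0, -0.001], [1.0, -0.0, -0.001], [-0.001, -0.001, -1.0]]
contact_force: [-4.7, 0.8, 1.2]
grip_width: 0.138
gripper_force: 30.0
```

Request:
arm_command(targets=[[1,-0.004,0.0001,0,0,0,0],[1,-0.008,0.0003,0,0,0,0],[1,-0.012,0.0008,0,0,0,0],[1,-0.0159,0.0014,0,0,0,0],[1,-0.0198,0.0023,0,0,0,0],[1,-0.0237,0.0033,0,0,0,0],[1,-0.0275,0.0045,0,0,0,0],[1,-0.0312,0.006,0,0,0,0],[1,-0.0349,0.0076,0,0,0,0]])

```text
time_s: 36.95
ee_pos: [0.4271, -0.3318, 0.0514]
tool_rot: [[0.0, 1.0, 0.0], [1.0, -0.0, -0.001], [-0.001, 0.0, -1.0]]
contact_force: [-4.5, -2.4, -1.2]
grip_width: 0.137
gripper_force: 30.0
```

Request:
arm_command(targets=[[1,-0.0036,0.0018,0,0,0,0],[1,-0.0071,0.0038,0,0,0,0],[1,-0.0104,0.0059,0,0,0,0],[1,-0.0137,0.0082,0,0,0,0],[1,-0.0169,0.0107,0,0,0,0],[1,-0.0199,0.0133,0,0,0,0],[1,-0.0228,0.016,0,0,0,0],[1,-0.0255,0.0189,0,0,0,0],[1,-0.0281,0.022,0,0,0,0]])

```text
time_s: 38.08
ee_pos: [0.4493, -0.3595, 0.0515]
tool_rot: [[0.0, 1.0, 0.0], [1.0, -0.0, -0.0], [-0.0, 0.0, -1.0]]
contact_force: [-2.8, -3.7, -1.8]
grip_width: 0.138
gripper_force: 30.0
```

Request:
arm_command(targets=[[1,-0.0024,0.0032,0,0,0,0],[1,-0.0047,0.0065,0,0,0,0],[1,-0.0068,0.0098,0,0,0,0],[1,-0.0088,0.0133,0,0,0,0],[1,-0.0106,0.0169,0,0,0,0],[1,-0.0121,0.0206,0,0,0,0],[1,-0.0135,0.0243,0,0,0,0],[1,-0.0147,0.0282,0,0,0,0],[1,-0.0158,0.032,0,0,0,0]])

```text
time_s: 39.2
ee_pos: [0.4814, -0.3749, 0.0515]
tool_rot: [[0.0, 1.0, 0.0], [1.0, -0.0, 0.0], [0.0, 0.0, -1.0]]
contact_force: [-1.5, -3.5, -3.7]
grip_width: 0.135
gripper_force: 30.0
```

Request:
arm_command(targets=[[1,-0.0008,0.0039,0,0,0,0],[1,-0.0015,0.0079,0,0,0,0],[1,-0.0019,0.0118,0,0,0,0],[1,-0.0021,0.0158,0,0,0,0],[1,-0.0021,0.0198,0,0,0,0],[1,-0.002,0.0238,0,0,0,0],[1,-0.0016,0.0278,0,0,0,0],[1,-0.001,0.0318,0,0,0,0],[1,-0.0003,0.0357,0,0,0,0]])

```text
time_s: 40.33
ee_pos: [0.517, -0.3749, 0.0515]
tool_rot: [[0.0, 1.0, 0.0], [1.0, -0.0, 0.001], [0.001, 0.0, -1.0]]
contact_force: [0.5, -1.1, -1.9]
grip_width: 0.136
gripper_force: 30.0
```

Request:
arm_command(targets=[[1,0.001,0.0039,0,0,0,0],[1,0.0021,0.0077,0,0,0,0],[1,0.0035,0.0115,0,0,0,0],[1,0.005,0.0152,0,0,0,0],[1,0.0067,0.0188,0,0,0,0]])

```text
time_s: 40.95
ee_pos: [0.5356, -0.3681, 0.0515]
tool_rot: [[0.0, 1.0, -0.0], [1.0, -0.0, 0.001], [0.001, -0.0, -1.0]]
contact_force: [-1.3, 0.8, 1.1]
grip_width: 0.139
gripper_force: 30.0
```

The one place with raised drag over the whole turn is about 0.7–1.2 rad. I'll go on to about 0.4 rad and sample finely through it.

```bash
python3 - <<'E'
from h import *
arc(-1.103,.1,15)
b=.397
for k in range(10): arc(b,.05,2); b+=.1
E
```

```text
-1.103 ['4.0,6.9', '8.6,13.5', '13.8,19.5', '19.7,25.0', '26.0,29.8', '32.8,34.0', '40.0,37.5', '47.5,40.3', '55.3,42.3', '63.2,43.5', '71.2,43.9', '79.2,43.6', '87.1,42.4', '94.8,40.4', '102.3,37.7']
0.397 ['3.6,-1.6', '7.2,-3.5']
0.497 ['3.5,-2.0', '6.8,-4.2']
0.597 ['3.3,-2.3', '6.4,-4.8']
0.697 ['3.0,-2.6', '5.9,-5.4']
0.797 ['2.7,-2.9', '5.3,-6.0']
0.897 ['2.4,-3.2', '4.7,-6.5']
0.997 ['2.1,-3.4', '4.0,-6.9']
1.097 ['1.7,-3.6', '3.3,-7.3']
1.197 ['1.4,-3.8', '2.5,-7.6']
1.297 ['1.0,-3.9', '1.8,-7.8']
```

Request:
arm_command(targets=[[1,0.004,0.0069,0,0,0,0],[1,0.0086,0.0135,0,0,0,0],[1,0.0138,0.0195,0,0,0,0],[1,0.0197,0.025,0,0,0,0],[1,0.026,0.0298,0,0,0,0],[1,0.0328,0.034,0,0,0,0],[1,0.04,0.0375,0,0,0,0],[1,0.0475,0.0403,0,0,0,0],[1,0.0553,0.0423,0,0,0,0],[1,0.0632,0.0435,0,0,0,0],[1,0.0712,0.0439,0,0,0,0],[1,0.0792,0.0436,0,0,0,0],[1,0.0871,0.0424,0,0,0,0],[1,0.0948,0.0404,0,0,0,0],[1,0.1023,0.0377,0,0,0,0],[1,0.1023,0.0377,0,0,0,0]])

```text
time_s: 42.95
ee_pos: [0.5728, -0.2657, 0.0514]
tool_rot: [[-0.0, 1.0, -0.001], [1.0, 0.0, -0.0], [-0.0, -0.001, -1.0]]
contact_force: [-4.0, -1.2, 1.5]
grip_width: 0.136
gripper_force: 30.0
```

Request:
arm_command(targets=[[1,0.0036,-0.0016,0,0,0,0],[1,0.0072,-0.0035,0,0,0,0]])

```text
time_s: 43.2
ee_pos: [0.5696, -0.2592, 0.0514]
tool_rot: [[0.0, 1.0, 0.0], [1.0, -0.0, -0.001], [-0.001, 0.0, -1.0]]
contact_force: [-4.2, -2.6, 0.4]
grip_width: 0.137
gripper_force: 30.0
```

Request:
arm_command(targets=[[1,0.0035,-0.002,0,0,0,0],[1,0.0068,-0.0042,0,0,0,0]])

```text
time_s: 43.45
ee_pos: [0.5654, -0.2522, 0.0514]
tool_rot: [[0.0, 1.0, 0.0], [1.0, -0.0, -0.0], [-0.0, 0.0, -1.0]]
contact_force: [-4.0, -4.2, -1.8]
grip_width: 0.136
gripper_force: 30.0
```

Request:
arm_command(targets=[[1,0.0033,-0.0023,0,0,0,0],[1,0.0064,-0.0048,0,0,0,0]])

```text
time_s: 43.7
ee_pos: [0.5607, -0.2458, 0.0514]
tool_rot: [[0.0, 1.0, 0.0], [1.0, -0.0, -0.0], [-0.0, 0.0, -1.0]]
contact_force: [-2.4, -4.5, -0.9]
grip_width: 0.137
gripper_force: 30.0
```

Request:
arm_command(targets=[[1,0.003,-0.0026,0,0,0,0],[1,0.0059,-0.0054,0,0,0,0]])

```text
time_s: 43.95
ee_pos: [0.556, -0.2406, 0.0515]
tool_rot: [[0.0, 1.0, 0.002], [1.0, -0.0, -0.002], [-0.002, 0.002, -1.0]]
contact_force: [-0.4, -5.7, -5.2]
grip_width: 0.137
gripper_force: 30.0
```

Request:
arm_command(targets=[[1,0.0027,-0.0029,0,0,0,0],[1,0.0053,-0.006,0,0,0,0]])

```text
time_s: 44.2
ee_pos: [0.5504, -0.2355, 0.0515]
tool_rot: [[0.0, 1.0, 0.003], [1.0, -0.0, -0.002], [-0.002, 0.003, -1.0]]
contact_force: [-0.3, -4.7, -4.1]
grip_width: 0.133
gripper_force: 30.0
```

Request:
arm_command(targets=[[1,0.0024,-0.0032,0,0,0,0],[1,0.0047,-0.0065,0,0,0,0]])

```text
time_s: 44.45
ee_pos: [0.5433, -0.2302, 0.0515]
tool_rot: [[0.0, 1.0, 0.002], [1.0, -0.0, -0.001], [-0.001, 0.002, -1.0]]
contact_force: [0.3, -5.6, -4.0]
grip_width: 0.136
gripper_force: 30.0
```

Request:
arm_command(targets=[[1,0.0021,-0.0034,0,0,0,0],[1,0.004,-0.0069,0,0,0,0]])

```text
time_s: 44.7
ee_pos: [0.5362, -0.226, 0.0515]
tool_rot: [[0.0, 1.0, 0.001], [1.0, -0.0, -0.001], [-0.001, 0.001, -1.0]]
contact_force: [0.3, -5.2, -4.9]
grip_width: 0.138
gripper_force: 30.0
```

Request:
arm_command(targets=[[1,0.0017,-0.0036,0,0,0,0],[1,0.0033,-0.0073,0,0,0,0]])

```text
time_s: 44.95
ee_pos: [0.5283, -0.2224, 0.0515]
tool_rot: [[0.0, 1.0, -0.0], [1.0, -0.0, 0.0], [0.0, -0.0, -1.0]]
contact_force: [-0.1, -4.2, -3.3]
grip_width: 0.134
gripper_force: 30.0
```

Request:
arm_command(targets=[[1,0.0014,-0.0038,0,0,0,0],[1,0.0025,-0.0076,0,0,0,0]])

```text
time_s: 45.2
ee_pos: [0.5208, -0.2199, 0.0515]
tool_rot: [[0.0, 1.0, 0.0], [1.0, -0.0, 0.0], [0.0, 0.0, -1.0]]
contact_force: [-1.1, -4.8, -3.0]
grip_width: 0.136
gripper_force: 30.0
```

Request:
arm_command(targets=[[1,0.001,-0.0039,0,0,0,0],[1,0.0018,-0.0078,0,0,0,0]])

```text
time_s: 45.45
ee_pos: [0.5131, -0.2181, 0.0515]
tool_rot: [[0.0, 1.0, 0.0], [1.0, -0.0, 0.0], [0.0, 0.0, -1.0]]
contact_force: [0.8, -3.6, -3.7]
grip_width: 0.134
gripper_force: 30.0
```

```bash
python3 - <<'E'
from h import *
D=[(.397,.5728,-.2657,-4.0,-1.2),(.497,.5696,-.2592,-4.2,-2.6),(.597,.5654,-.2522,-4,-4.2),(.697,.5607,-.2458,-2.4,-4.5),(.797,.556,-.2406,-.4,-5.7),(.897,.5504,-.2355,-.3,-4.7),(.997,.5433,-.2302,.3,-5.6),(1.097,.5362,-.226,.3,-5.2),(1.197,.5283,-.2224,-.1,-4.2),(1.297,.5208,-.2199,-1.1,-4.8),(1.397,.5131,-.2181,.8,-3.6)]
for c,x,y,fx,fy in D: print(c,end=' ');tang([x,y],[fx,fy])
E
```

```text
0.397 ang 0.403 r 0.0803 rad -4.2 tan 0.5
0.497 ang 0.493 r 0.0803 rad -4.9 tan -0.3
0.597 ang 0.595 r 0.0803 rad -5.7 tan -1.2
0.697 ang 0.694 r 0.0804 rad -4.7 tan -1.9
0.797 ang 0.781 r 0.0804 rad -4.3 tan -3.8
0.897 ang 0.875 r 0.0804 rad -3.8 tan -2.8
0.997 ang 0.986 r 0.0804 rad -4.5 tan -3.3
1.097 ang 1.088 r 0.0804 rad -4.5 tan -2.7
1.197 ang 1.196 r 0.0804 rad -3.9 tan -1.4
1.297 ang 1.295 r 0.0803 rad -4.9 tan -0.3
1.397 ang 1.393 r 0.0804 rad -3.4 tan -1.4
```

```bash
python3 - <<'E'
from h import *
arc(1.397,-.05,2)
for b in (1.297,1.247,1.197,1.147): arc(b,-.05,1)
arc(1.097,-.05,5)
for b in (.847,.797,.747,.697,.647): arc(b,-.05,1)
E
```

```text
1.397 ['-0.8,3.9', '-1.8,7.8']
1.297 ['-1.2,3.8']
1.247 ['-1.4,3.8']
1.197 ['-1.6,3.7']
1.147 ['-1.7,3.6']
1.097 ['-1.9,3.5', '-4.0,6.9', '-6.3,10.2', '-8.7,13.4', '-11.2,16.5']
0.847 ['-2.7,2.9']
0.797 ['-2.9,2.8']
0.747 ['-3.0,2.6']
0.697 ['-3.1,2.5']
0.647 ['-3.3,2.3']
```

Request:
arm_command(targets=[[1,-0.0008,0.0039,0,0,0,0],[1,-0.0018,0.0078,0,0,0,0]])

```text
time_s: 45.7
ee_pos: [0.5211, -0.22, 0.0515]
tool_rot: [[0.0, 1.0, -0.0], [1.0, -0.0, 0.0], [0.0, -0.0, -1.0]]
contact_force: [-2.1, -3.3, -2.0]
grip_width: 0.132
gripper_force: 30.0
```

Request:
arm_command(targets=[[1,-0.0012,0.0038,0,0,0,0]])

```text
time_s: 45.82
ee_pos: [0.5251, -0.2213, 0.0514]
tool_rot: [[0.0, 1.0, -0.0], [1.0, -0.0, 0.0], [0.0, -0.0, -1.0]]
contact_force: [-1.8, -2.8, -1.5]
grip_width: 0.139
gripper_force: 30.0
```

Request:
arm_command(targets=[[1,-0.0014,0.0038,0,0,0,0]])

```text
time_s: 45.95
ee_pos: [0.5289, -0.2227, 0.0514]
tool_rot: [[0.0, 1.0, -0.0], [1.0, -0.0, 0.0], [0.0, -0.0, -1.0]]
contact_force: [-1.9, -2.6, -0.9]
grip_width: 0.137
gripper_force: 30.0
```

Request:
arm_command(targets=[[1,-0.0016,0.0037,0,0,0,0]])

```text
time_s: 46.08
ee_pos: [0.5318, -0.2239, 0.0514]
tool_rot: [[-0.0, 1.0, -0.002], [1.0, 0.0, 0.001], [0.001, -0.002, -1.0]]
contact_force: [-4.9, 0.1, 2.2]
grip_width: 0.134
gripper_force: 30.0
```

Request:
arm_command(targets=[[1,-0.0017,0.0036,0,0,0,0]])

```text
time_s: 46.2
ee_pos: [0.5349, -0.2254, 0.0514]
tool_rot: [[0.0, 1.0, -0.003], [1.0, -0.0, 0.002], [0.002, -0.003, -1.0]]
contact_force: [-6.2, 0.2, 1.8]
grip_width: 0.137
gripper_force: 30.0
```

Request:
arm_command(targets=[[1,-0.0019,0.0035,0,0,0,0],[1,-0.004,0.0069,0,0,0,0],[1,-0.0063,0.0102,0,0,0,0],[1,-0.0087,0.0134,0,0,0,0],[1,-0.0112,0.0165,0,0,0,0]])

```text
time_s: 46.82
ee_pos: [0.5523, -0.2373, 0.0514]
tool_rot: [[0.0, 1.0, -0.001], [1.0, -0.0, 0.001], [0.001, -0.001, -1.0]]
contact_force: [-6.0, -0.1, 2.5]
grip_width: 0.138
gripper_force: 30.0
```

Request:
arm_command(targets=[[1,-0.0027,0.0029,0,0,0,0]])

```text
time_s: 46.95
ee_pos: [0.5553, -0.2401, 0.0514]
tool_rot: [[0.0, 1.0, -0.0], [1.0, -0.0, 0.0], [0.0, -0.0, -1.0]]
contact_force: [-5.1, 0.4, 2.5]
grip_width: 0.134
gripper_force: 30.0
```

Request:
arm_command(targets=[[1,-0.0029,0.0028,0,0,0,0]])

```text
time_s: 47.08
ee_pos: [0.5585, -0.2434, 0.0514]
tool_rot: [[0.0, 1.0, 0.001], [1.0, -0.0, -0.001], [-0.001, 0.001, -1.0]]
contact_force: [-2.9, -0.8, -1.2]
grip_width: 0.138
gripper_force: 30.0
```

Request:
arm_command(targets=[[1,-0.003,0.0026,0,0,0,0]])

```text
time_s: 47.2
ee_pos: [0.5611, -0.2464, 0.0514]
tool_rot: [[0.0, 1.0, 0.001], [1.0, -0.0, -0.001], [-0.001, 0.001, -1.0]]
contact_force: [-2.8, -3.0, -0.1]
grip_width: 0.135
gripper_force: 30.0
```

Request:
arm_command(targets=[[1,-0.0031,0.0025,0,0,0,0]])

```text
time_s: 47.32
ee_pos: [0.5634, -0.2494, 0.0514]
tool_rot: [[0.0, 1.0, 0.0], [1.0, -0.0, -0.0], [-0.0, 0.0, -1.0]]
contact_force: [-3.1, -3.1, -0.1]
grip_width: 0.136
gripper_force: 30.0
```

Request:
arm_command(targets=[[1,-0.0033,0.0023,0,0,0,0]])

```text
time_s: 47.45
ee_pos: [0.5656, -0.2526, 0.0514]
tool_rot: [[0.0, 1.0, -0.0], [1.0, -0.0, -0.0], [-0.0, -0.0, -1.0]]
contact_force: [-3.3, -1.5, 0.8]
grip_width: 0.132
gripper_force: 30.0
```

```bash
python3 - <<'E'
from h import *
D=[(1.297,.5211,-.22,-2.1,-3.3),(1.247,.5251,-.2213,-1.8,-2.8),(1.197,.5289,-.2227,-1.9,-2.6),(1.147,.5318,-.2239,-4.9,.1),(1.097,.5349,-.2254,-6.2,.2),(.847,.5523,-.2373,-6,-.1),(.797,.5553,-.2401,-5.1,.4),(.747,.5585,-.2434,-2.9,-.8),(.697,.5611,-.2464,-2.8,-3),(.647,.5634,-.2494,-3.1,-3.1),(.597,.5656,-.2526,-3.3,-1.5)]
for c,x,y,fx,fy in D: print(c,end=' ');tang([x,y],[fx,fy])
arc(.597,.05,7);s=r.state();print(s['ee_pos'],s['joints'])
E
```

```text
1.297 ang 1.291 r 0.0803 rad -3.8 tan 1.1
1.247 ang 1.238 r 0.0803 rad -3.2 tan 0.8
1.197 ang 1.188 r 0.0803 rad -3.1 tan 0.8
1.147 ang 1.149 r 0.0803 rad -1.9 tan 4.5
1.097 ang 1.106 r 0.0803 rad -2.6 tan 5.6
0.847 ang 0.843 r 0.0802 rad -4.1 tan 4.4
0.797 ang 0.792 r 0.0803 rad -3.3 tan 3.9
0.747 ang 0.734 r 0.0803 rad -2.7 tan 1.3
0.697 ang 0.685 r 0.0803 rad -4.1 tan -0.6
0.647 ang 0.638 r 0.0803 rad -4.3 tan -0.6
0.597 ang 0.589 r 0.0802 rad -3.6 tan 0.6
0.597 ['3.3,-2.3', '6.4,-4.8', '9.4,-7.5', '12.2,-10.3', '15.0,-13.2', '17.5,-16.2', '20.0,-19.4']
[ 0.5656274  -0.25257362  0.05144447] [-5.59530098e-01  4.58057704e-01  1.55171819e+00 -9.39493158e-05
  1.13183454e+00 -5.59263888e-01]
```

Both passes agree that the stretch runs from about 0.71 to 1.18 rad, so its middle is about 0.95. I'll turn there now.

Request:
arm_command(targets=[[1,0.0033,-0.0023,0,0,0,0],[1,0.0064,-0.0048,0,0,0,0],[1,0.0094,-0.0075,0,0,0,0],[1,0.0122,-0.0103,0,0,0,0],[1,0.015,-0.0132,0,0,0,0],[1,0.0175,-0.0162,0,0,0,0],[1,0.0198,-0.0192,0,0,0,0],[1,0.0205,-0.02,0,0,0,0],[1,0.0205,-0.02,0,0,0,0],[1,0.0205,-0.02,0,0,0,0]])

```text
time_s: 48.7
ee_pos: [0.5451, -0.2315, 0.0515]
tool_rot: [[0.0, 1.0, -0.001], [1.0, -0.0, 0.001], [0.001, -0.001, -1.0]]
contact_force: [-2.5, -2.2, -1.5]
grip_width: 0.136
gripper_force: 30.0
```

```bash
python3 - <<'E'
from h import *
s=r.state(); tang(s['ee_pos'][:2],s['contact_force'][:2]);print(s['ee_pos'])
E
```

```text
ang 0.958 r 0.0804 rad -3.2 tan 0.8
[ 0.54512209 -0.23147371  0.05145734]
```

The disc rests at 0.958 rad. I'll release the knob straight up and go to look at the scanner.

Request:
arm_command(targets=[[0.75,0,0,0,0,0,0],[0.75,0,0,0,0,0,0],[0.7,0,0,-0.03,0,0,0],[0.5,0,0,-0.08,0,0,0],[0.25,0,0,-0.14,0,0,0],[0.25,0.03,-0.02,-0.17,0,0,-10],[0.25,0.08,-0.04,-0.17,0,0,-20],[0.25,0.13,-0.06,-0.17,0,0,-30],[0.25,0.18,-0.08,-0.17,0,0,-40],[0.25,0.23,-0.1,-0.17,0,0,-50],[0.25,0.28,-0.12,-0.17,0,0,-60],[0.25,0.32,-0.145,-0.17,0,0,-70],[0.25,0.32,-0.145,-0.17,0,0,-80],[0.25,0.32,-0.145,-0.17,0,0,-90],[0.25,0.32,-0.145,-0.17,0,0,-90],[0.25,0.32,-0.145,-0.17,0,0,-90]])

```text
time_s: 50.7
ee_pos: [0.4007, 0.0885, 0.2216]
tool_rot: [[-1.0, 0.003, 0.0], [0.003, 1.0, 0.001], [-0.0, 0.001, -1.0]]
contact_force: [-0.4, -0.4, 0.3]
grip_width: 0.749
gripper_force: 0.0
```

```bash
python3 - <<'E'
from h import *
im,p=snap('wrist','w8'); s=r.state();print(s['time_s'],s['ee_pos'],s['tool_rot'].round(3).tolist(),s['joints'])
u,v=proj(p,[.45,.09,.1]).astype(int);print(u,v,proj(p,[.469,-.083,.018]))
x0=max(0,min(512-200,u-100));y0=max(0,min(384-150,v-75));print(x0,y0)
cv2.imwrite('pics/w8b.png',cv2.resize(im[y0:y0+150,x0:x0+200],(800,600),interpolation=cv2.INTER_CUBIC)[:,:,::-1])
E
```

```text
50.75 [0.40068848 0.08834636 0.22157259] [[-1.0, 0.002, 0.0], [0.002, 1.0, 0.0], [-0.0, 0.0, -1.0]] [ 5.00835113e-03 -1.74550990e-01  1.89467210e+00  4.09661794e-04
  1.42117051e+00 -1.56353419e+00]
256 224 [141.75264937 215.08324147]
156 149
```

View pics/w8b.png

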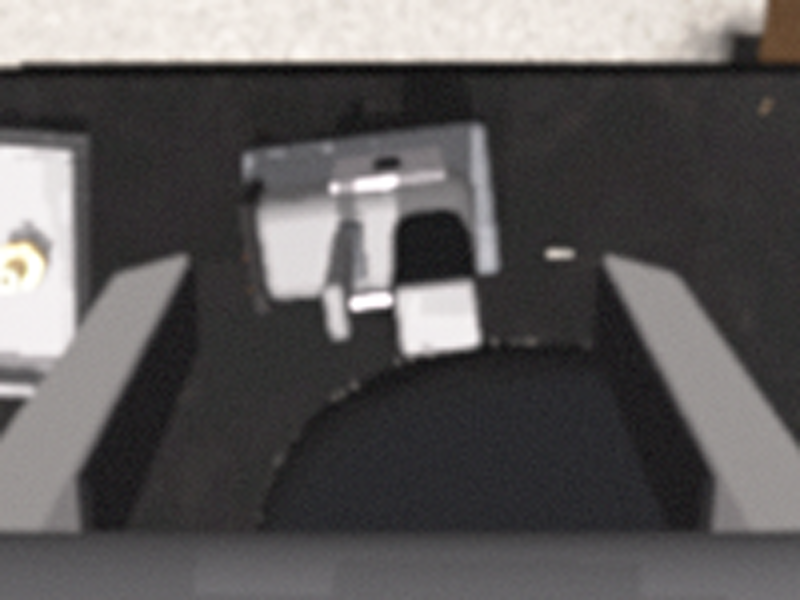

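The crop shows the scanner with its pale-capped black grip, cap corners at (398,290), (475,277), (482,345) and (408,357). The grey trigger blade's top is at (338,312), to the robot's right of the grip.

```bash
python3 - <<'E'
from h import *
_,p=load('w8')
f=lambda u,v,z: at(p,156+u/4,149+v/4,z)
Q=[f(*c,.113)[:2] for c in [(398,290),(475,277),(482,345),(408,357)]]
for q in Q: print(q.round(4))
c=np.mean(Q,0);print('cap centre',c,'sizes',np.linalg.norm(Q[1]-Q[0]),np.linalg.norm(Q[2]-Q[1]))
d=(Q[0]-Q[1]+Q[3]-Q[2]);d/=np.linalg.norm(d);print('x axis',d,np.degrees(np.arctan2(d[1],d[0])))
print('trigger top',f(338,312,.1), 'from cap', (f(338,312,.1)[:2]-c)@d,(f(338,312,.1)[:2]-c)@[-d[1],d[0]])
# base edges
b=f(245,152,.005)[:2]-f(487,124,.005)[:2];print('base ax',np.degrees(np.arctan2(b[1],b[0])))
g=c+5*.001*d; print('scanner_grip',g)
E
```

```text
[0.4411 0.089 ]
[0.4372 0.1108]
[0.4582 0.1132]
[0.4619 0.0918]
cap centre [0.44960821 0.10118798] sizes 0.02215165754502901 0.021112527412566494
x axis [ 0.17261691 -0.98498904] -80.05999352678849
trigger top [0.45333456 0.07109353 0.1       ] from cap 0.03028593730380378 -0.0015243889346203336
base ax -83.36669606334269
scanner_grip [0.45047129 0.09626304]
```

Request:
arm_command(targets=[[0.2,-0.05,0.008,0.02,0,0,-7.5],[0.2,-0.05,0.008,0.05,0,0,-7.5],[0.2,-0.05,0.008,0.06,0,0,-7.5],[0.2,-0.05,0.008,0.085,0,0,-7.5],[0.2,-0.05,0.008,0.11,0,0,-7.5],[0.2,-0.05,0.008,0.135,0,0,-7.5],[0.2,-0.05,0.008,0.155,0,0,-7.5],[0.2,-0.05,0.008,0.155,0,0,-7.5]])

```text
time_s: 51.75
ee_pos: [0.4492, 0.0962, 0.0657]
tool_rot: [[-0.992, -0.129, -0.003], [-0.129, 0.992, 0.0], [0.003, 0.0, -1.0]]
contact_force: [0.8, 0.9, -0.0]
grip_width: 0.801
gripper_force: 0.0
```

Request:
arm_command(targets=[[0.5,0,0,0,0,0,0],[0.6,0,0,0,0,0,0],[1,0,0,0,0,0,0],[1,0,0,0,0,0,0],[1,0,0,0,0,0,0],[1,0,0,0,0,0,0],[1,0,0,0,0,0,0],[1,0,0,0,0,0,0]])

```text
time_s: 52.75
ee_pos: [0.4521, 0.0944, 0.0682]
tool_rot: [[-0.991, -0.131, 0.003], [-0.131, 0.991, -0.004], [-0.002, -0.004, -1.0]]
contact_force: [-1.0, -5.6, 5.5]
grip_width: 0.407
gripper_force: 30.9
```

```bash
python3 - <<'E'
from h import *
im,p=snap('wrist','w9')
u,v=proj(p,[.452,.09,.1]).astype(int);print(u,v)
a=cv2.resize(im[v-45:v+45,u-60:u+60],(800,600),interpolation=cv2.INTER_CUBIC)
cv2.imwrite('pics/w9b.png',a[:,:,::-1]); r.state()
s=r.state();print(s['ft_torque'],s['contact_force'],s['grip_width'],s['ee_pos'])
E
```

```text
248 245
[-1.53526697  0.14930464 -0.08275381] [-2.23883286 -4.94184442  5.77264249] 0.4035961392702758 [0.45203053 0.09438801 0.06813809]
```

View pics/w9b.png

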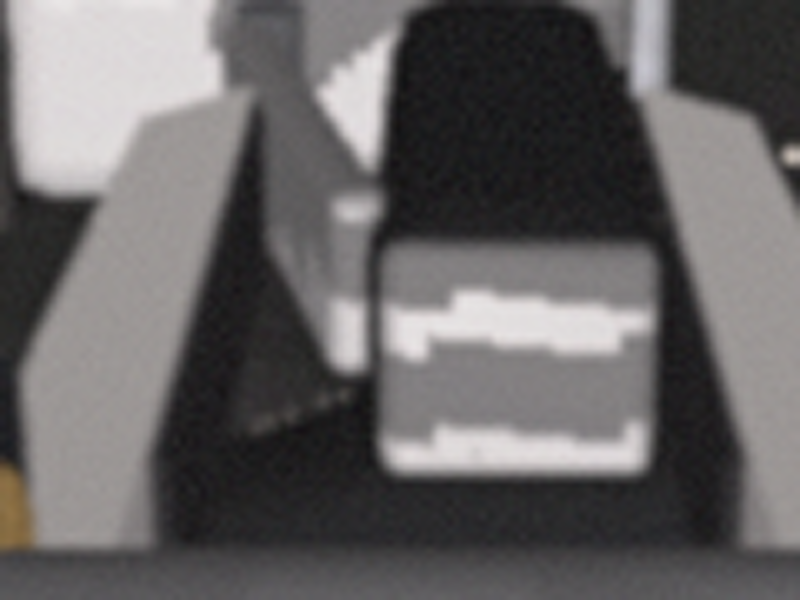

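The trigger blade's top is tilted in against the grip (crop, about (350,300)), so it is fully home. I'll release it, lift clear and return above the knob.

Request:
arm_command(targets=[[0.2,0,0,0,0,0,0],[0.2,0,0,0,0,0,0],[0.2,0,0,0,0,0,0],[0.2,0,0,0,0,0,0],[0.2,0,0,-0.05,0,0,0],[0.2,0,0,-0.1,0,0,0],[0.2,0,0,-0.14,0,0,0],[0.2,-0.005,-0.03,-0.15,0,0,10],[0.3,-0.01,-0.07,-0.15,0,0,20],[0.4,-0.015,-0.11,-0.15,0,0,30],[0.6,-0.02,-0.15,-0.15,0,0,40],[0.6,-0.03,-0.19,-0.15,0,0,50],[0.6,-0.035,-0.23,-0.15,0,0,60],[0.6,-0.04,-0.27,-0.15,0,0,70],[0.6,-0.045,-0.31,-0.13,0,0,80],[0.6,-0.051,-0.337,-0.1,0,0,90],[0.6,-0.051,-0.337,-0.08,0,0,97.5],[0.6,-0.051,-0.337,-0.08,0,0,97.5],[0.6,-0.051,-0.337,-0.08,0,0,97.5]])

```text
time_s: 55.18
ee_pos: [0.5455, -0.231, 0.1472]
tool_rot: [[-0.002, 1.0, 0.001], [1.0, 0.002, -0.0], [-0.0, 0.001, -1.0]]
contact_force: [-0.2, 0.6, 0.2]
grip_width: 0.402
gripper_force: 0.0
```

```bash
python3 - <<'E'
from h import *
im,p=snap('wrist','w10'); s=r.state();print(s['time_s'],s['ee_pos'],s['tool_rot'].round(3).tolist())
print('shift to knob',tool(np.array([.5451,-.2315,.0515])-s['ee_pos']),proj(p,[.5451,-.2315,.075]))
fits(im[:,:,::-1].copy(),p,zz=.018)
cv2.imwrite('pics/w10b.png',im[:,:,::-1])
E
```

```text
55.225 [ 0.54582809 -0.2310899   0.14771377] [[-0.002, 1.0, 0.002], [1.0, 0.002, -0.001], [-0.001, 0.002, -1.0]]
shift to knob [-0.0003 -0.0009  0.0962] [254.66519758 196.1784434 ]
blob [182.   17.4] [178, 13, 8, 9, 44] [ 0.4697 -0.0563  0.018 ]
blob [186.5  24.4] [180, 20, 12, 8, 24] [ 0.4741 -0.0631  0.018 ]
blob [183.4  48.7] [179, 44, 8, 9, 32] [ 0.4697 -0.0869  0.018 ]
blob [186.6  75.7] [183, 72, 6, 7, 20] [ 0.4719 -0.114   0.018 ]
blob [183.7 297.2] [177, 269, 17, 56, 533] [ 0.4508 -0.3897  0.018 ]
blob [325.4 297. ] [317, 269, 16, 56, 528] [ 0.6402 -0.389   0.018 ]
```

View pics/w10b.png

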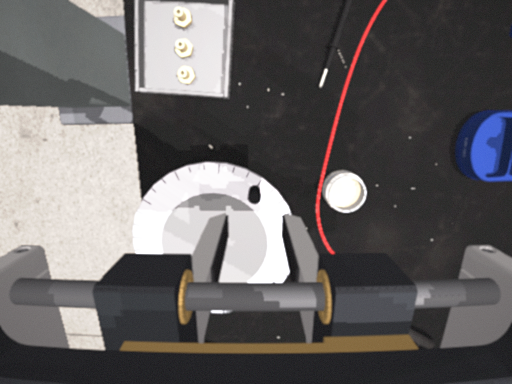

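The knob is at (254,193), exactly as predicted. The fittings are still in the tray and the jar is untouched. I'll grip the knob and turn it half a turn on.

Request:
arm_command(targets=[[0.6,0,-0.001,0.04,0,0,0],[0.6,0,-0.001,0.065,0,0,0],[0.6,0,-0.001,0.085,0,0,0],[0.6,0,-0.001,0.096,0,0,0],[0.6,0,-0.001,0.096,0,0,0],[0.8,0,-0.001,0.096,0,0,0],[0.9,0,-0.001,0.096,0,0,0],[1,0,-0.001,0.096,0,0,0],[1,0,-0.001,0.096,0,0,0],[1,0,-0.001,0.096,0,0,0]])

```text
time_s: 56.48
ee_pos: [0.545, -0.2316, 0.0513]
tool_rot: [[0.0, 1.0, 0.002], [1.0, -0.0, -0.001], [-0.001, 0.002, -1.0]]
contact_force: [1.0, 0.1, 3.3]
grip_width: 0.135
gripper_force: 30.0
```

```bash
python3 - <<'E'
from h import *
s=r.state(); tang(s['ee_pos'][:2],s['contact_force'][:2]);print(s['ee_pos'],s['grip_width'])
arc(.955,.1,16);arc(2.555,.1,16)
E
```

```text
ang 0.958 r 0.0802 rad 0.7 tan -0.8
[ 0.54502729 -0.23156017  0.05131576] 0.135089518392864
0.955 ['4.3,-6.8', '7.9,-13.9', '10.7,-21.4', '12.8,-29.1', '14.2,-37.0', '14.7,-44.9', '14.4,-52.9', '13.3,-60.9', '11.5,-68.6', '8.9,-76.2', '5.5,-83.4', '1.4,-90.3', '-3.3,-96.8', '-8.7,-102.7', '-14.6,-108.1', '-21.0,-112.8']
2.555 ['-6.9,-4.1', '-14.1,-7.5', '-21.7,-10.1', '-29.4,-12.0', '-37.4,-13.1', '-45.4,-13.4', '-53.3,-12.9', '-61.2,-11.6', '-68.9,-9.5', '-76.4,-6.6', '-83.6,-3.1', '-90.3,1.2', '-96.6,6.1', '-102.4,11.7', '-107.6,17.7', '-112.2,24.3']
```

Request:
arm_command(targets=[[1,0.0043,-0.0068,0,0,0,0],[1,0.0079,-0.0139,0,0,0,0],[1,0.0107,-0.0214,0,0,0,0],[1,0.0128,-0.0291,0,0,0,0],[1,0.0142,-0.037,0,0,0,0],[1,0.0147,-0.0449,0,0,0,0],[1,0.0144,-0.0529,0,0,0,0],[1,0.0133,-0.0609,0,0,0,0],[1,0.0115,-0.0686,0,0,0,0],[1,0.0089,-0.0762,0,0,0,0],[1,0.0055,-0.0834,0,0,0,0],[1,0.0014,-0.0903,0,0,0,0],[1,-0.0033,-0.0968,0,0,0,0],[1,-0.0087,-0.1027,0,0,0,0],[1,-0.0146,-0.1081,0,0,0,0],[1,-0.021,-0.1128,0,0,0,0]])

```text
time_s: 58.48
ee_pos: [0.432, -0.2532, 0.0512]
tool_rot: [[0.0, 1.0, 0.002], [1.0, -0.0, -0.002], [-0.002, 0.002, -1.0]]
contact_force: [4.2, -2.3, 5.2]
grip_width: 0.136
gripper_force: 30.0
```

Request:
arm_command(targets=[[1,-0.0069,-0.0041,0,0,0,0],[1,-0.0141,-0.0075,0,0,0,0],[1,-0.0217,-0.0101,0,0,0,0],[1,-0.0294,-0.012,0,0,0,0],[1,-0.0374,-0.0131,0,0,0,0],[1,-0.0454,-0.0134,0,0,0,0],[1,-0.0533,-0.0129,0,0,0,0],[1,-0.0612,-0.0116,0,0,0,0],[1,-0.0689,-0.0095,0,0,0,0],[1,-0.0764,-0.0066,0,0,0,0],[1,-0.0836,-0.0031,0,0,0,0],[1,-0.0903,0.0012,0,0,0,0],[1,-0.0966,0.0061,0,0,0,0],[1,-0.1024,0.0117,0,0,0,0],[1,-0.1076,0.0177,0,0,0,0],[1,-0.1076,0.0177,0,0,0,0],[1,-0.1076,0.0177,0,0,0,0],[1,-0.1076,0.0177,0,0,0,0]])

```text
time_s: 60.72
ee_pos: [0.4488, -0.3593, 0.0512]
tool_rot: [[0.0, 1.0, -0.0], [1.0, -0.0, 0.001], [0.001, -0.0, -1.0]]
contact_force: [0.6, 0.9, 8.1]
grip_width: 0.136
gripper_force: 30.0
```

Request:
arm_command(targets=[[0.75,0,0,0,0,0,0],[0.75,0,0,0,0,0,0],[0.75,0,0,0,0,0,0],[0.7,0,0,-0.03,0,0,0],[0.6,0,0,-0.08,0,0,0],[0.6,0,0,-0.14,0,0,0],[0.6,0.06,-0.02,-0.2,0,0,0],[0.6,0.11,-0.05,-0.22,0,0,0],[0.6,0.11,-0.05,-0.22,0,0,0],[0.6,0.11,-0.05,-0.22,0,0,0]])

```text
time_s: 61.98
ee_pos: [0.3988, -0.2491, 0.2713]
tool_rot: [[-0.001, 1.0, 0.001], [1.0, 0.001, -0.002], [-0.002, 0.001, -1.0]]
contact_force: [-0.1, -0.3, -0.1]
grip_width: 0.403
gripper_force: 0.0
```

```bash
python3 - <<'E'
from h import *
im,p=snap('wrist','w11'); s=r.state();print(s['time_s'],s['ee_pos'],s['qd'].round(3))
b,_=snap('scene','s1'); c=cv2.resize(b[170:310,200:400],(560,392),interpolation=cv2.INTER_CUBIC)
o=np.zeros((600,800,3),np.uint8);o[:392,:560]=c;o[392:,:277]=cv2.resize(im,(277,208));o[392:,280:557]=cv2.resize(r.snapshot('top'),(277,208))
cv2.imwrite('pics/f.png',o[:,:,::-1])
E
```

```text
62.025 [ 0.3988754  -0.24973932  0.27038883] [-0.01   0.041 -0.005 -0.002 -0.004 -0.001]
```

View pics/f.png

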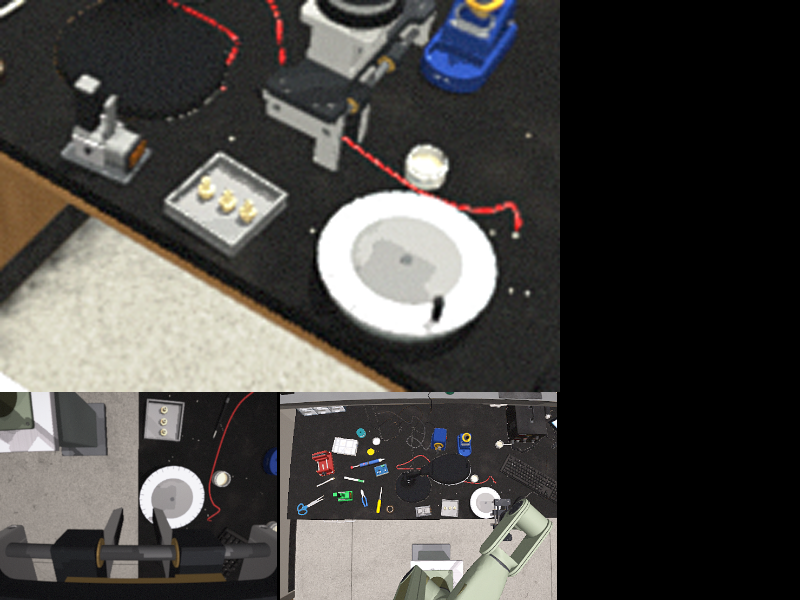

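The final picture shows three fittings in the tray and none on the disc. The scanner's trigger is upright and released at (110,115), and the knob is half a turn on at (437,305). The jar and tape are in place and the robot is clear, so I'm handing in.

```bash
python3 -c "
from bench import r
print(r.finish_job())"
```

```text
the job is handed in; nothing more can be done
None
```

The job is handed in, with no verdict shown: three fittings are in the tray, the scan was logged at the estimated middle of the rub (about 0.96 rad of knob angle; it felt nearer 4–6 N than 6–12 N), the trigger was released, and the disc rests about half a turn on.

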